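# Free a locked block-heater lid by feel

## Task

The heater's lid is locked shut. Take the steel release key from its stand, reach into the slot across the heater's sloping console, feel along the slot's hidden floor for the release hole and push the key fully home there so that the lid pops ajar. Then put the key back in its stand as you found it, leave the lid ajar, and do not disturb the other things on the bench.

Things in the scene. Friction and masses are not known exactly. Their poses are not given: they have to be found in the camera images.
- heater: Fixed white bench heater, 240 mm wide (its y), with a console that slopes down towards its front (-x) and a blue-framed clear lid behind; origin on the table under its middle. Stands turned to the left, its front towards the robot's right; z up.
- slot_mouth (a point): Centre of the mouth of the slot in the console, 115 mm above the table; axes parallel to the heater's. The slot is 100 mm long along the heater's y (50 mm either side of this point), 14 mm wide, and goes in at right angles to the console's face: inward and downward along (0.5, 0, -0.866) in the heater's axes, 30 deg from vertical.
- slot_floor (a point): Middle of the slot's steel floor, 30 mm in from the mouth along the slot's direction; out of sight. One release hole lies somewhere along it, its centre up to 33 mm either side of this point along the heater's y (differs each time): 14 mm long along y and as wide as the slot. The release plunger lies in it, 6 mm below the floor.
- release (a joint): Travel of the release plunger along the slot's direction, m: 0 locked, 0.014 fully home at its stop (key tip then 50 mm in from the mouth). Needs about 4 to 8 N and stays where it is left; it raises the lid as it goes.
- lid (a joint): Lid angle, rad: 0 shut and locked, about 0.35 when the release is home (its front edge, the lid's top being 180 mm above the table when shut, then stands about 235 mm high). It is driven by the release; hinge at the back.
- key: Release key, 90 g: a straight steel rod 9 mm thick and 80 mm long, then a round collar 27 mm across and 6 mm thick, then a flat black grip 30 mm (its x) by 16 mm (its y) by 50 mm tall. Origin at the rod's tip, z from the tip towards the grip. It stands upright in its stand, tip down, its collar resting on the stand's top and its tip 3 mm above the table.
- key_grip (a point): Centre of the key's grip part, 113 mm from the tip along the key's z (the grip runs from 86 to 136 mm).
- holder: Fixed key stand: upright aluminium tube 83 mm tall, 34 mm outside and 15 mm inside, on a 68 mm foot disc; origin on the table on the tube's axis. It stands to the left or the right of the heater.
- tube_rack: Fixed grey rack with capped tubes, 75 x 75 mm, 70 mm tall, on the side opposite to the key stand; origin centre of its underside.
- bottle: Bystander: amber bottle with a white cap, 64 mm across, 150 mm tall, standing; origin centre of its foot.
- jar: Bystander: white jar, 60 mm across, 70 mm tall; origin centre of its foot.
- slide_box: Bystander: small carton, 30 x 80 x 28 mm, lying between the robot and the heater, to the right; origin centre of its underside.
Not all that is in view belongs to the job. Leave any pink look-alike of the holder alone.

How it is judged:
On the way, in this order (a step that is already met when the one before it is completed fails the run):
1. the key is lifted out of its stand (z of key in the frame of holder above 0.085 m), for 0.1 s.
2. the key, down in the heater's slot, has pushed the release home (at least 11 of 14 mm) (value of joint release above 0.011 m and z of key in the frame of slot_mouth below -0.03 m and x of key in the frame of slot_mouth between 0.01 and 0.045 m), for 0.1 s.
At the end, for the whole second after the job is handed in: The release is still home (at least 10 mm) and the lid ajar (over 0.22 rad); the key stands at rest, upright within 7 degrees, down in its stand (tip within 8 mm of the stand's axis and less than 8 mm above the table) (value of joint release above 0.01 m and value of joint lid above 0.22 rad and horizontal distance between key and holder below 0.008 m and z of key in the frame of holder below 0.008 m and angle between key's own z axis and vertical below 0.12 rad and linear speed of key below 0.02 m/s); the robot touches nothing.
It fails at once if the bottle is pushed more than 30 mm or tipped over (distance of bottle from where it was at the start of the episode above 0.03 m or angle between bottle's own z axis and vertical above 0.5 rad).
It fails at once if the jar is pushed more than 30 mm or tipped over (distance of jar from where it was at the start of the episode above 0.03 m or angle between jar's own z axis and vertical above 0.5 rad).
It fails at once if the slide box is pushed more than 30 mm or tipped over (distance of slide_box from where it was at the start of the episode above 0.03 m or angle between slide_box's own z axis and vertical above 0.5 rad).
It also fails if it takes over 72 s, if anything falls off the work surface, if the arm or the gripper's body presses on something with over 40 N, if the wrist force passes 120 N, or if a joint passes its speed limit or range.

## Robot

A 7-joint arm with a two-finger parallel gripper is mounted at the origin on the work surface. World frame = base frame: x ahead of the robot, y to its left, z up, the work surface at z = 0. Lengths are in m, angles in rad, forces in N, time in s.
With the tool pointing down it reaches from about 0.4 to 0.85 m from the base axis. Payload 10.4 kg.
Tool frame: the origin (TCP) lies midway between the tips of the shut fingers; the grasp point (between the pads) lies 19 mm behind it; z points along the fingers, y is the direction in which the jaws open and shut (so a half turn about z gives the same grasp; the last joint's range is limited). The gripper opens to 87 mm and grips with 3 to 60 N. Pads are 19 mm wide; open, the fingers measure 117 mm over their backs; the gripper's body (75 mm by 190 mm) begins 51 mm behind the grasp point.
Start: joints at [-1.219, 0.332, -0.065, 1.46, 0.022, 1.35, -0.088], TCP at [0.229, 0.582, 0.223] pointing down, gripper open.
Joint ranges: [-2.6, 2.6], [-0.5, 2.12], [-1.47, 1.34], [0.16, 2.42], [-1.27, 4.41], [0.06, 2.06], [-2.6, 2.6]. Speed limits (rad/s): [2.22, 2.22, 2.79, 2.79, 3.14, 3.14, 3.14].

## Interface

Orientations are given as a unit quaternion [w, x, y, z].
In Python, from plant import bot, imaging gives the robot as it stands.
- The arm moves only by the tool play_rows, never from a script. Its argument "plan" is a list of rows, each a list of 3 entries, a list of its own where there are three numbers: the shift along the tool's x, y, z in cm, then the turn about the tool's z in rad, then the opening in per cent of the stroke, from 0 (shut) to 100 (fully open). In form: [[[dx, dy, dz], roll, hand], ...]. A call has 1 to 20 rows; each row shifts and turns the commanded pose from where the row before left it, along the tool's axes as they then stand; what a row does not reach is not made up. A row lasts 1/12 s, in which the tool goes at most 41.7 mm and 7.16 degrees, less where a joint would pass 70% of its speed; a pose out of reach is approached as far as the arm can. A call is refused whole if a number of a shift passes 4.17 or a number of a turn 0.125, either way. A call with a gripper value outside its range is refused whole. The fingers move at their own pace and stop on an object; "squeeze" is the grip in N (left out, the last holds). Time passes only in rows, so rows that do not move let the fingers close. It gives the time, the measured TCP pose, the force and the opening at its end, in the units of the state.
- bot.state(): the state, without advancing time (a new reading comes with each control period).
- imaging.read_camera(name): name is "scene" or "top" or "wrist"; returns a dict with "image" (420x560x3 uint8, blue, green, red), "depth" (420x560 float32, m along the optical axis (not along the pixel's ray), 0 where there is no reading), "intrinsics" (3x3 intrinsics, pixels), "R" (3x3) and "t" (3): a world point X has camera coordinates R X + t; the wrist camera has in their place "tool_from_camera" (4x4, takes a point from camera to tool coordinates, whose origin is the TCP and whose axes are the flange's). Camera axes: x right, y down, z forward; pixel columns grow to the right and rows downward; lengths in m; the calibration is good to about 2 mm. A picture is of the moment at which its call begins: read the wrist's pose just before it.
- bot.job_done(): hands the job in, once; it reports no verdict.
The state is a dict: "time": time; "joints": joint angles; "joint_velocities": joint speeds; "joint_efforts": joint torques, N m; "tool_pos": TCP position; "tcp_rot": TCP orientation; "ft_force": force on the tool from outside, world axes, zero at the start; "wrist_torque": the same for the moment, N m; "grip_width": finger opening in m.
Only numpy, scipy, OpenCV 4.12 (cv2) and the standard library are available. Lean on these libraries where they do the work, as an engineer would, in place of code of your own. Each camera call takes 0.05 s, during which the arm holds its last target.

## Working session

There is one attempt and no reset: what is moved stays moved. The work goes in short steps, Python scripts to look and compute and a tool call to move; the robot and the scene stay as the last step left them, time stands still between calls to the robot, and variables do not carry over. Pictures are saved under pics/ and viewed, and the job is handed in when it is done.

Besides the shell and the picture viewer there is one more tool, called after "Call:" as name([rows], argument=value, ...), one row to a line, values as JSON. play_rows: Moves the arm, as the interface text tells. Its arguments: {"type":"object","properties":{"plan":{"type":"array","items":{"type":"array"}},"squeeze":{"type":"number"}},"required":["plan"]}

```bash
ls; mkdir -p pics; python3 - <<'E'
from plant import bot, imaging
import cv2,numpy as np,pickle
print(bot.state())
d={}
for n in ["scene","top","wrist"]:
    c=imaging.read_camera(n); d[n]=c
    cv2.imwrite(f"pics/{n}0.png",c["image"])
    print(n,c["intrinsics"].tolist(),[ (k,np.round(c[k],4).tolist()) for k in("R","t","tool_from_camera") if k in c])
pickle.dump(d,open("cams0.pkl","wb"))
E
```

```text
pics
{'time': 0.0, 'joints': array([-1.21859011,  0.33286729, -0.06471053,  1.46093885,  0.0215918 ,
        1.34996191, -0.08847199]), 'joint_velocities': array([-2.00238741e-04, -1.66496994e-03,  2.43671471e-04,  2.64636803e-04,
       -4.69931733e-04,  3.56703407e-04,  3.76624111e-05]), 'joint_efforts': array([-1.30688932e-04, -6.23261976e+01,  2.44875223e-02, -3.89878070e+01,
       -6.12348248e-02,  4.00974357e-02,  1.60244717e-04]), 'tool_pos': array([0.22865665, 0.58123115, 0.22175803]), 'tcp_rot': array([-1.08275750e-04,  1.86280004e-01,  9.82496419e-01, -7.32094186e-04]), 'ft_force': array([0.28656865, 0.49637567, 0.8420317 ]), 'wrist_torque': array([0.03639616, 0.04380211, 0.0978821 ]), 'grip_width': 0.08723468032980804}
scene [[430.20570197196616, 0.0, 284.7070962030818], [0.0, 430.20570197196616, 206.20354606131488], [0.0, 0.0, 1.0]] [('R', [[-0.5705, 0.8212, 0.0135], [0.6979, 0.4934, -0.5191], [-0.433, -0.2868, -0.8546]]), ('t', [0.3099, -0.3132, 1.5693])]
top [[416.2819319726544, 0.0, 283.1882552247937], [0.0, 416.2819319726544, 200.85006308101978], [0.0, 0.0, 1.0]] [('R', [[0.0916, -0.9958, 0.0051], [-0.9747, -0.0907, -0.2042], [0.2038, 0.0137, -0.9789]]), ('t', [-0.047, 0.5346, 1.0188])]
wrist [[343.96712322950094, 0.0, 278.7904871732503], [0.0, 343.96712322950094, 204.02486495591236], [0.0, 0.0, 1.0]] [('tool_from_camera', [[0.0002, -0.9628, -0.2703, 0.075], [1.0, -0.0001, 0.0011, 0.0], [-0.0011, -0.2703, 0.9628, -0.1632], [0.0, 0.0, 0.0, 1.0]])]
```

View pics/scene0.png

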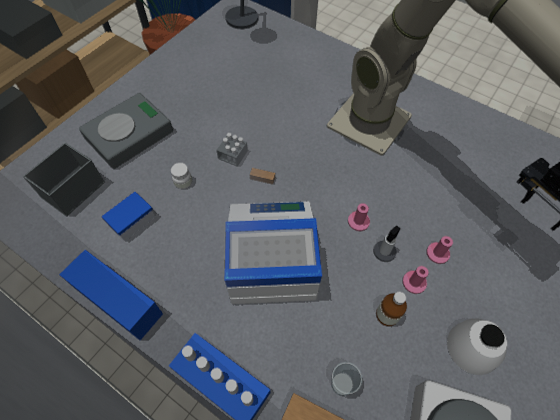

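View pics/top0.png

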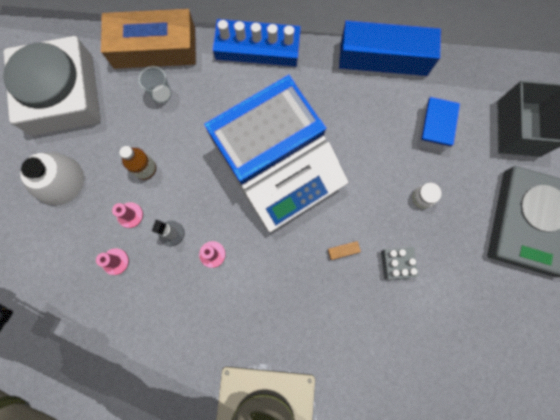

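View pics/wrist0.png

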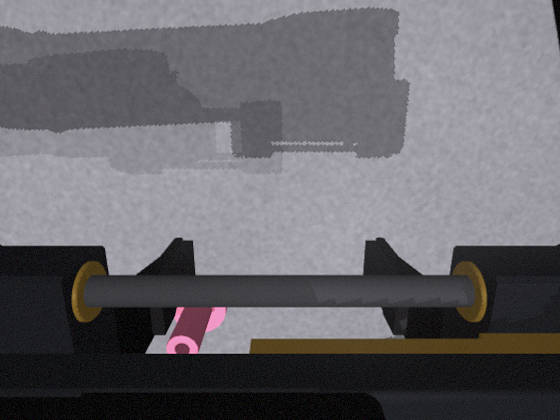

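Top view: heater near (280,155) with slot at (293,178), and the key with a black grip at (160,228) in a grey stand. Pink look-alikes of the stand are at (127,215), (112,262) and (211,253). Only the grey stand holds the black-gripped key. I'll enlarge it to confirm.

```bash
cat > h.py <<'E'
import numpy as np,cv2,pickle
from scipy.spatial.transform import Rotation as Ro
def ray(c,u,v):
    d=np.linalg.inv(c["intrinsics"])@np.array([u,v,1.]); R=np.array(c["R"]);t=np.array(c["t"])
    return -R.T@t, R.T@d
def onz(c,u,v,z):
    o,d=ray(c,u,v); return o+d*(z-o[2])/d[2]
def dep(c,u,v):
    o,d=ray(c,u,v); return o+d*c["depth"][int(round(v)),int(round(u))]
def proj(c,X):
    p=c["intrinsics"]@(np.array(c["R"])@np.array(X)+np.array(c["t"])); return p[:2]/p[2]
def tri(c1,p1,c2,p2):
    o1,d1=ray(c1,*p1);o2,d2=ray(c2,*p2)
    s=np.linalg.lstsq(np.c_[d1,-d2],o2-o1,rcond=None)[0]
    a=o1+d1*s[0];b=o2+d2*s[1]; return (a+b)/2,np.linalg.norm(a-b)
E
python3 - <<'E'
from h import *
d=pickle.load(open("cams0.pkl","rb"))
t=d["top"]["image"];s=d["scene"]["image"]
a=cv2.resize(t[70:240,195:355],None,fx=4,fy=4,interpolation=cv2.INTER_CUBIC)
a=a[:600]
cv2.imwrite("pics/ch.png",cv2.resize(t[80:230,195:355],(640,600),interpolation=cv2.INTER_CUBIC))
b=cv2.resize(t[190:280,90:240],(600,360),interpolation=cv2.INTER_CUBIC)
cv2.imwrite("pics/ck.png",b)
cv2.imwrite("pics/cs.png",cv2.resize(s[195:335,215:415],(800,560),interpolation=cv2.INTER_CUBIC))
E
```

```text
(no output)
```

View pics/ch.png

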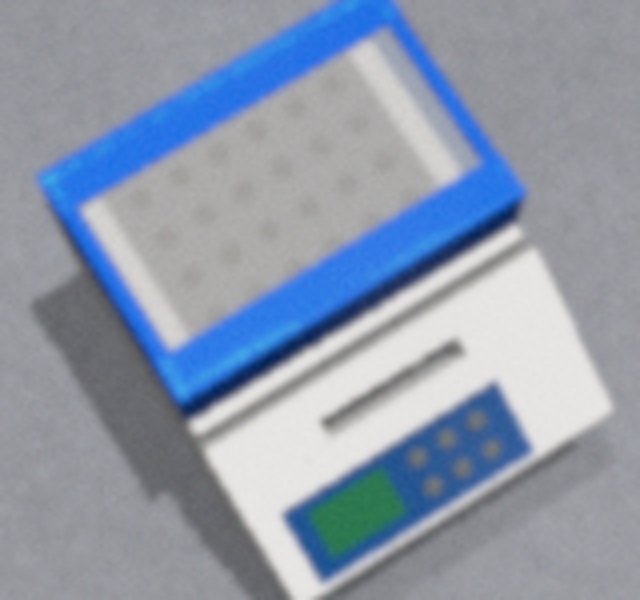

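View pics/ck.png

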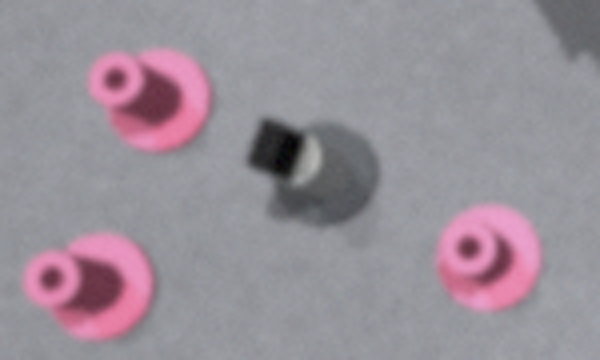

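View pics/cs.png

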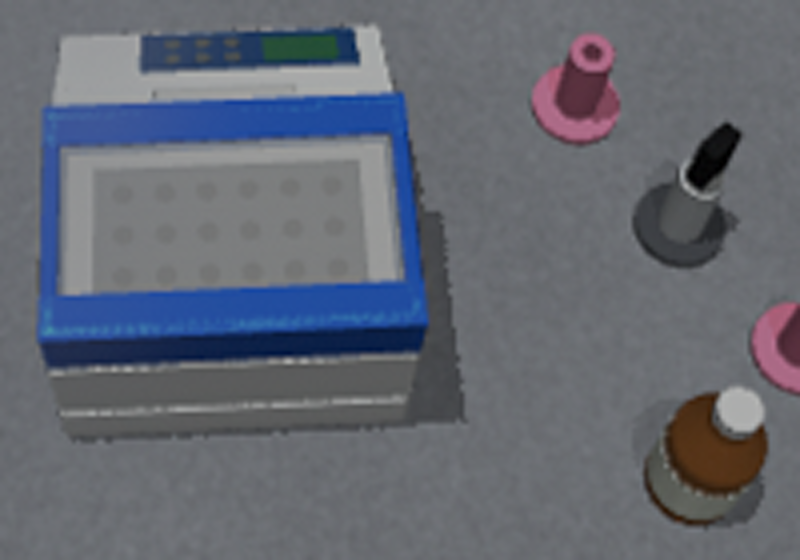

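The crops confirm it. The grey stand (top image about (172,232)) holds the black-gripped key, and the pink ones are empty. The slot runs from about (275.5,186) to (311,167) in the top image.

```bash
python3 - <<'E'
from h import *
d=pickle.load(open("cams0.pkl","rb"));T=d["top"];S=d["scene"]
# slot: dark within white console
g=cv2.cvtColor(T["image"],cv2.COLOR_BGR2GRAY).astype(float)
roi=np.zeros(g.shape,np.uint8); cv2.fillPoly(roi,[np.array([[270,187],[276,191],[317,170],[312,163]])],1)
m=((g<165)&(roi>0)).astype(np.uint8)
n,l,st,ce=cv2.connectedComponentsWithStats(m); k=1+np.argmax(st[1:,4]); ys,xs=np.nonzero(l==k)
r=cv2.minAreaRect(np.c_[xs,ys].astype(np.float32)); print("slot rect",r,len(xs))
P=np.array([onz(T,x,y,0.115) for x,y in zip(xs,ys)])[:,:2]; c=P.mean(0); u,s,v=np.linalg.svd(P-c); 
ext=(P-c)@v[0]; print("mouth",c,"ydir",v[0],np.degrees(np.arctan2(v[0][1],v[0][0])),ext.min(),ext.max())
# lid outline
hsv=cv2.cvtColor(T["image"],cv2.COLOR_BGR2HSV)
for nm,cam,box in (("top",T,(60,200,190,340)),("scene",S,(200,305,215,330))):
    hs=cv2.cvtColor(cam["image"],cv2.COLOR_BGR2HSV)
    b=((hs[...,0]>100)&(hs[...,0]<125)&(hs[...,1]>150)&(hs[...,2]>120)).astype(np.uint8)
    q=np.zeros_like(b);q[box[0]:box[1],box[2]:box[3]]=b[box[0]:box[1],box[2]:box[3]]
    cs,_=cv2.findContours(q,cv2.RETR_EXTERNAL,cv2.CHAIN_APPROX_NONE);cc=max(cs,key=cv2.contourArea)
    W=np.array([onz(cam,*p[0],0.18)[:2] for p in cc],np.float32); r=cv2.minAreaRect(W); print(nm,"lid rect",r, cv2.boxPoints(r).tolist())
# foot disc of holder: dark gray ; use known px
for nm,cam,pts in (("top",T,[(160,228),(172,232)]),("scene",S,[])):
    pass
# key grip black mask
for nm,cam,box in (("top",T,(215,240,148,172)),("scene",S,(222,248,382,402))):
    gg=cv2.cvtColor(cam["image"],cv2.COLOR_BGR2GRAY);q=np.zeros_like(gg);q[box[0]:box[1],box[2]:box[3]]=(gg[box[0]:box[1],box[2]:box[3]]<45)
    ys,xs=np.nonzero(q);print(nm,"grip px",xs.mean(),ys.mean(),len(xs),xs.min(),xs.max(),ys.min(),ys.max())
    if nm=="top":a=(xs.mean(),ys.mean())
    else:b=(xs.mean(),ys.mean())
print("grip tri",tri(T,a,S,b))
# depth based
D=T["depth"]
pts=[(u,v,dep(T,u,v)) for v in range(205,260) for u in range(145,200)]
A=np.array([p[2] for p in pts]);U=np.array([p[:2] for p in pts])
for lo,hi in ((0.12,0.15),(0.078,0.096),(0.006,0.03)):
    k=(A[:,2]>lo)&(A[:,2]<hi);print(lo,k.sum(),A[k].mean(0) if k.any() else None)
k=A[:,2]>.12
print(cv2.minAreaRect(A[k][:,:2].astype(np.float32)), np.median(A[k][:,2]))
np.save("A.npy",A)
E
```

```text
slot rect ((292.60296630859375, 175.83822631835938), (3.429971694946289, 38.93017578125), 59.03623962402344) 133
mouth [ 0.58905497 -0.01570421] ydir [-0.60133076  0.7990002 ] 126.96526618041742 -0.04873956072075421 0.04824554717563984
top lid rect ((0.6849942207336426, 0.06056666374206543), (0.16687984764575958, 0.24028626084327698), 37.75235366821289) [[0.5454636216163635, 0.10447350144386292], [0.6925788521766663, -0.08551231026649475], [0.8245248198509216, 0.016659826040267944], [0.6774095892906189, 0.2066456377506256]]
scene lid rect ((0.6916711926460266, 0.06081492453813553), (0.16421571373939514, 0.23819223046302795), 37.914615631103516) [[0.5537111163139343, 0.10431894659996033], [0.7000769972801208, -0.08359742164611816], [0.8296312689781189, 0.01731090247631073], [0.6832653880119324, 0.20522727072238922]]
top grip px 159.56962025316454 227.45569620253164 79 154 164 223 233
scene grip px 392.9122807017544 233.60526315789474 114 387 399 226 247
grip tri (array([0.43298274, 0.29200089, 0.10835479]), np.float64(0.0016857733438283577))
0.12 115 [0.43262031 0.28954394 0.13728782]
0.078 62 [0.43029158 0.28217568 0.08562394]
0.006 334 [0.43105146 0.2850857  0.00987527]
((0.3838987946510315, 0.1413842886686325), (0.33336499333381653, 0.029783956706523895), 71.831298828125) 0.13908348684036298
```

```bash
python3 - <<'E'
from h import *
d=pickle.load(open("cams0.pkl","rb"));T=d["top"];S=d["scene"]
for nm,cam,box in (("top",T,(215,250,148,190)),("scene",S,(215,265,370,405))):
    A=np.array([dep(cam,u,v) for v in range(box[0],box[1]) for u in range(box[2],box[3]) if cam["depth"][v,u]>0])
    for lo,hi in ((0.13,0.142),(0.08,0.092),(0.007,0.02)):
        k=(A[:,2]>lo)&(A[:,2]<hi)&(np.hypot(A[:,0]-.432,A[:,1]-.287)<.06)
        r=cv2.minAreaRect(A[k][:,:2].astype(np.float32)) if k.sum()>3 else None
        print(nm,lo,k.sum(),np.median(A[k],0) if k.any() else None,r)
for n,p in (("bottle",(128,153)),("jar",(429,192)),("slidebox",(344,250)),("rack",(400,265))): print(n,dep(T,*p))
# slot depth profile across console
c=np.array([.589,-.0157]);xh=np.array([.79,.613])
for k in np.arange(-30,50,4): 
    X=c+xh*k/1000; z=.115+k/1000*np.tan(np.radians(30)); p=proj(T,[*X,z]); print(k,p.round(1),dep(T,*p).round(4)[2].round(4),round(z,4),T["image"][int(round(p[1])),int(round(p[0]))].tolist())
E
```

```text
top 0.13 89 [0.43283517 0.28927704 0.13887133] ((0.43312498927116394, 0.2913452684879303), (0.016474639996886253, 0.029578039422631264), 75.20113372802734)
top 0.08 52 [0.42994138 0.28105945 0.0853573 ] ((0.429421991109848, 0.2842065691947937), (0.01821392960846424, 0.0330602303147316), 60.29292297363281)
top 0.007 259 [0.42511589 0.28092181 0.00936488] ((0.4315193295478821, 0.28879109025001526), (0.060559939593076706, 0.06521213054656982), 67.27977752685547)
scene 0.13 66 [0.43973988 0.29160836 0.13698857] ((0.43799132108688354, 0.2920475900173187), (0.01557291392236948, 0.03423944488167763), 80.28926086425781)
scene 0.08 36 [0.44634454 0.29826686 0.08507946] ((0.4434189796447754, 0.29262617230415344), (0.022329911589622498, 0.03063596971333027), 11.548351287841797)
scene 0.007 138 [0.4524663  0.29466727 0.00889246] ((0.44390708208084106, 0.2780413031578064), (0.06305430829524994, 0.09249770641326904), 0.8708211779594421)
bottle [0.59875437 0.38204164 0.15177013]
jar [ 0.59006788 -0.3658624   0.07434351]
slidebox [ 0.42785802 -0.16594001  0.02584894]
rack [ 0.40096426 -0.30579742  0
[... 243 characters left out ...]
29]
-10 [294.7 179.8] 0.1105 0.1092 [222, 224, 227]
-6 [293.9 178.2] 0.1047 0.1115 [186, 187, 189]
-2 [293.  176.7] 0.0987 0.1138 [151, 152, 155]
2 [292.1 175.1] 0.0857 0.1162 [139, 138, 138]
6 [291.3 173.5] 0.1194 0.1185 [199, 200, 201]
10 [290.4 171.9] 0.1228 0.1208 [228, 228, 230]
14 [289.6 170.3] 0.1264 0.1231 [228, 230, 232]
18 [288.7 168.8] 0.1286 0.1254 [227, 228, 231]
22 [287.8 167.2] 0.1308 0.1277 [219, 219, 220]
26 [287.  165.6] 0.1267 0.13 [176, 176, 178]
30 [286.1 164. ] 0.1196 0.1323 [144, 145, 145]
34 [285.2 162.3] 0.1298 0.1346 [217, 218, 220]
38 [284.3 160.7] 0.1289 0.1369 [216, 214, 215]
42 [283.5 159.1] 0.1415 0.1392 [115, 95, 87]
46 [282.6 157.5] 0.1571 0.1416 [89, 47, 26]
```

Call:
play_rows([
  [[-2.4, -1.6, -0.6], 0, 100],
  [[-2.4, -1.6, -0.6], 0, 100],
  [[-2.4, -1.6, -0.6], 0, 100],
  [[-2.4, -1.6, -0.6], 0, 100],
  [[-2.4, -1.6, -0.6], 0, 100],
  [[-2.4, -1.6, -0.6], 0, 100],
  [[-2.4, -1.6, -0.6], 0, 100],
  [[-2.4, -1.6, -0.6], 0, 100],
  [[-2.4, -1.6, 0], 0, 100],
  [[0, 0, 0], 0, 100],
])

```text
time: 0.98
tool_pos: [0.3813, 0.3634, 0.2711]
tcp_rot: [0.001, 0.19, 0.982, -0.0]
ft_force: [-0.0, -0.1, 0.6]
grip_width: 0.087
```

```bash
cat >> h.py <<'E'
def wcam(imaging,bot):
    s=bot.state(); c=dict(imaging.read_camera("wrist")); q=s["tcp_rot"]
    M=np.eye(4);M[:3,:3]=Ro.from_quat([q[1],q[2],q[3],q[0]]).as_matrix();M[:3,3]=s["tool_pos"]
    W=np.linalg.inv(M@np.array(c["tool_from_camera"]));c["R"]=W[:3,:3];c["t"]=W[:3,3];c["tool"]=M
    return s,c
E
python3 - <<'E'
from h import *
from plant import bot,imaging
s,c=wcam(imaging,bot);pickle.dump(c,open("w1.pkl","wb"));cv2.imwrite("pics/w1.png",c["image"]);print(s["time"],proj(c,[.434,.2915,.139]))
E
```

```text
0.9833 [228.64817839 272.71291289]
```

View pics/w1.png

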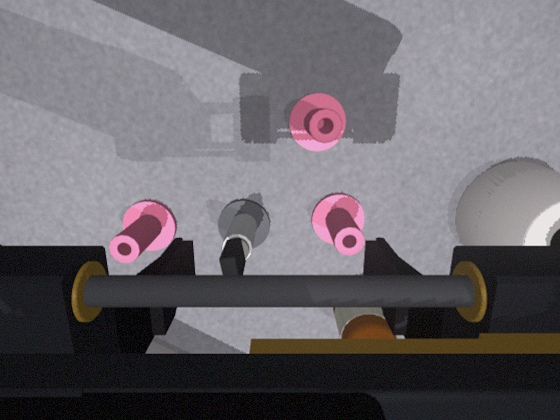

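Call:
play_rows([
  [[-3.8, -1.6, 0], -0.11, 100],
  [[-3.8, -1.6, 0], 0, 100],
  [[-3.8, -1.2, 0], 0, 100],
  [[-1, 0, 0], 0, 100],
  [[0, 0, 0], 0, 100],
  [[0, 0, 0], 0, 100],
])

```text
time: 1.53
tool_pos: [0.4804, 0.2918, 0.2699]
tcp_rot: [-0.001, 0.134, 0.991, -0.0]
ft_force: [-0.7, 1.4, 0.3]
grip_width: 0.0865
```

```bash
python3 - <<'E'
from h import *
from plant import bot,imaging
s,c=wcam(imaging,bot);pickle.dump(c,open("w2.pkl","wb"));cv2.imwrite("pics/w2.png",c["image"]);print(s["time"],s["tool_pos"],s["tcp_rot"],proj(c,[.434,.2915,.139]))
E
```

```text
1.5333 [0.48042801 0.29183058 0.26992492] [-5.28571952e-04  1.34315992e-01  9.90938389e-01 -2.11390724e-04] [263.35818273 144.72790043]
```

View pics/w2.png

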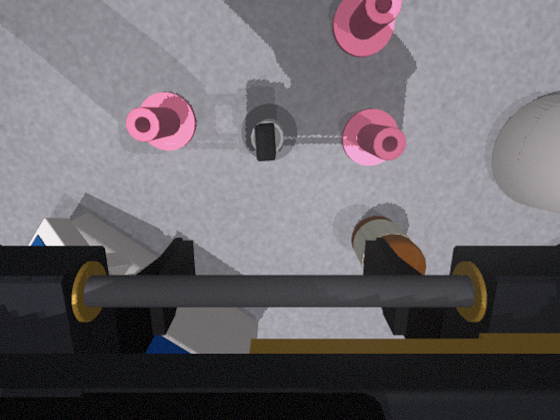

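```bash
python3 - <<'E'
from h import *
c=pickle.load(open("w2.pkl","rb"))
A=[];U=[]
for v in range(95,175):
  for u in range(235,310):
    if c["depth"][v,u]>0: A.append(dep(c,u,v));U.append((u,v))
A=np.array(A)
for lo,hi in ((0.134,0.145),(0.086,0.094),(0.006,0.014)):
    k=(A[:,2]>lo)&(A[:,2]<hi); r=cv2.minAreaRect(A[k][:,:2].astype(np.float32)); e=cv2.minEnclosingCircle(A[k][:,:2].astype(np.float32))
    print(lo,k.sum(),np.median(A[k],0),r,e)
M=c["tool"];print("yaw y_tool",np.degrees(np.arctan2(M[1,1],M[0,1])), "xtool",M[:3,0])
cv2.imwrite("pics/w2c.png",cv2.resize(c["image"][90:180,220:320],(800,720))[:600])
E
```

```text
0.134 669 [0.43279471 0.29262396 0.13998791] ((0.433284193277359, 0.292507529258728), (0.01598415896296501, 0.030013302341103554), 77.9940414428711) ((0.43311870098114014, 0.29255804419517517), 0.01602872833609581)
0.086 112 [0.43394768 0.30186316 0.09033176] ((0.430262953042984, 0.29375770688056946), (0.026145480573177338, 0.024158183485269547), 66.39665985107422) ((0.4321401119232178, 0.29290589690208435), 0.014263730496168137)
0.006 1451 [0.42372789 0.30065901 0.00925276] ((0.4323176145553589, 0.2929953932762146), (0.06740318983793259, 0.06505683064460754), 66.25824737548828) ((0.43357083201408386, 0.29245245456695557), 0.03401234373450279)
yaw y_tool 74.56187557659548 xtool [-0.96391787  0.26619797  0.00099078]
```

View pics/w2c.png

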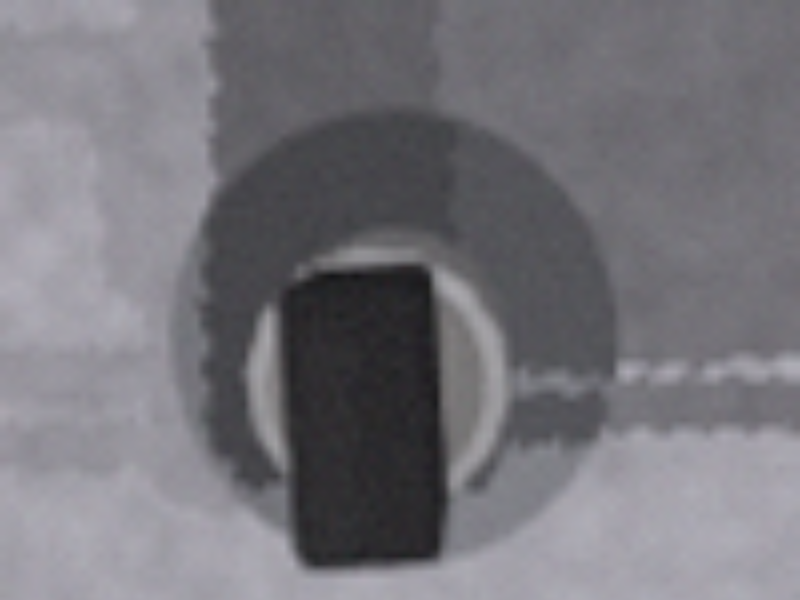

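Call:
play_rows([
  [[2.3, -0.5, 0], -0.06, 100],
  [[2.3, -0.4, 0], 0, 100],
  [[0, 0, 3.0], 0, 100],
  [[0, 0, 3.0], 0, 100],
  [[0, 0, 0], 0, 100],
  [[0, 0, 0], 0, 100],
])

```text
time: 2.08
tool_pos: [0.4324, 0.2939, 0.2101]
tcp_rot: [-0.001, 0.103, 0.995, -0.001]
ft_force: [0.8, -1.4, 0.4]
grip_width: 0.0867
```

```bash
python3 - <<'E'
from h import *
from plant import bot,imaging
s,c=wcam(imaging,bot);cv2.imwrite("pics/w3.png",c["image"]);M=c["tool"]
print(s["time"],s["tool_pos"],np.degrees(np.arctan2(M[1,1],M[0,1])), "key in tool",(M[:3,:3].T@(np.array([.4333,.2925,.122])-M[:3,3])).round(4))
E
```

```text
2.0833 [0.43236917 0.29390645 0.21011267] 78.12800053066746 key in tool [-0.0014 -0.001   0.0881]
```

View pics/w3.png

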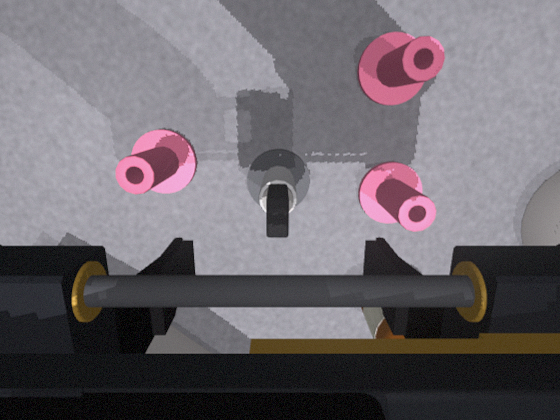

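Call:
play_rows([
  [[-0.1, -0.1, 2.7], 0, 100],
  [[0, 0, 2.7], 0, 100],
  [[0, 0, 2.7], 0, 100],
  [[0, 0, 2.6], 0, 100],
  [[0, 0, 0], 0, 100],
  [[0, 0, 0], 0, 40],
  [[0, 0, 0], 0, 0],
  [[0, 0, 0], 0, 0],
  [[0, 0, 0], 0, 0],
  [[0, 0, 0], 0, 0],
  [[0, 0, 0], 0, 0],
], squeeze=15)

```text
time: 3.05
tool_pos: [0.4351, 0.2924, 0.1043]
tcp_rot: [0.0, 0.105, 0.995, 0.0]
ft_force: [-0.5, -0.6, 0.7]
grip_width: 0.0547
```

Call:
play_rows([
  [[0, 0, 0], 0, 0],
  [[0, 0, 0], 0, 0],
  [[0, 0, 0], 0, 0],
  [[0, 0, 0], 0, 0],
  [[0, 0, 0], 0, 0],
  [[0, 0, 0], 0, 0],
  [[0, 0, 0], 0, 0],
  [[0, 0, 0], 0, 0],
])

```text
time: 3.72
tool_pos: [0.4348, 0.2921, 0.1035]
tcp_rot: [-0.0, 0.104, 0.995, 0.0]
ft_force: [-0.4, -0.1, -0.3]
grip_width: 0.0156
```

Call:
play_rows([
  [[0, 0, -1.5], 0, 0],
  [[0, 0, -2], 0, 0],
  [[0, 0, -2], 0, 0],
  [[0, 0, -1.5], 0, 0],
  [[0, 0, 0], 0, 0],
  [[0, 0, 0], 0, 0],
  [[0, 0, 0], 0, 0],
], squeeze=15)

```text
time: 4.3
tool_pos: [0.4343, 0.2918, 0.1725]
tcp_rot: [-0.0, 0.104, 0.995, -0.0]
ft_force: [-0.5, -0.6, -1.6]
grip_width: 0.0161
```

```bash
python3 - <<'E'
from h import *
from plant import bot,imaging
s,c=wcam(imaging,bot);cv2.imwrite("pics/w4.png",c["image"])
S=imaging.read_camera("scene");cv2.imwrite("pics/s4.png",cv2.resize(S["image"][180:300,330:450],(600,600),interpolation=cv2.INTER_CUBIC))
print(bot.state()["time"],s["tool_pos"],s["ft_force"])
E
```

```text
4.4 [0.43434834 0.29182512 0.17252008] [-0.54532326 -0.56606919 -1.64616437]
```

View pics/w4.png

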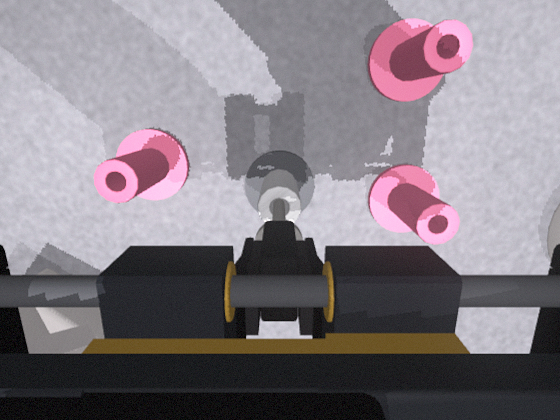

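View pics/s4.png

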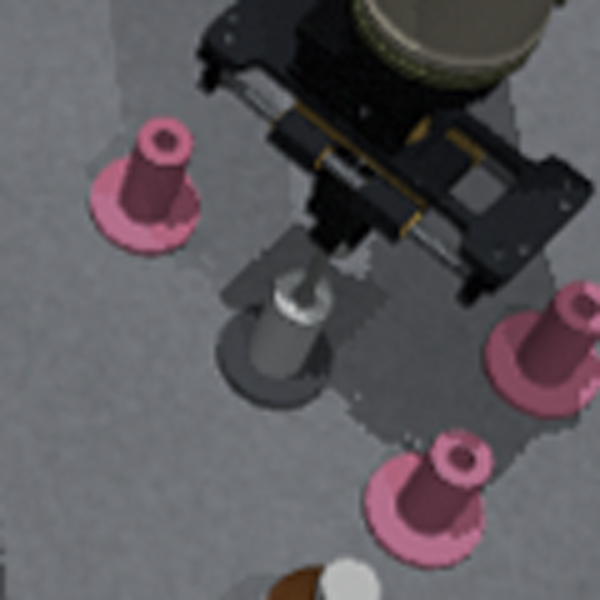

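The key came up with the gripper and its tip is still in the tube (wrist about (278,210)). Next I'll swivel it in a light grip against the tube rim.

Call:
play_rows([
  [[0, 0, 0], 0, 0],
  [[0, 0, 0], 0, 0],
  [[0.5, 0, 0], 0, 0],
  [[0.5, 0, 0.05], 0, 0],
  [[0.5, 0, 0.05], 0, 0],
  [[0.5, 0, 0.1], 0, 0],
  [[0.5, 0, 0.1], 0, 0],
  [[0.5, 0, 0.1], 0, 0],
  [[0.5, 0, 0.15], 0, 0],
  [[0.5, 0, 0.2], 0, 0],
  [[0.5, 0, 0.2], 0, 0],
  [[0.5, 0, 0.25], 0, 0],
  [[0.5, 0, 0.2], 0, 0],
  [[0, 0, 0], 0, 0],
  [[0, 0, 0], 0, 0],
], squeeze=4)

```text
time: 5.65
tool_pos: [0.3806, 0.3036, 0.1594]
tcp_rot: [-0.0, 0.104, 0.995, -0.0]
ft_force: [0.2, -0.4, -0.3]
grip_width: 0.016
```

```bash
python3 - <<'E'
from h import *
from plant import bot,imaging
s,c=wcam(imaging,bot);cv2.imwrite("pics/w5.png",c["image"])
S=imaging.read_camera("scene");cv2.imwrite("pics/s5.png",cv2.resize(S["image"][180:300,330:450],(600,600),interpolation=cv2.INTER_CUBIC))
print(bot.state()["time"],s["tool_pos"],s["ft_force"])
E
```

```text
5.75 [0.38060026 0.3035634  0.15938479] [ 0.22374499 -0.39035604 -0.30831689]
```

View pics/w5.png

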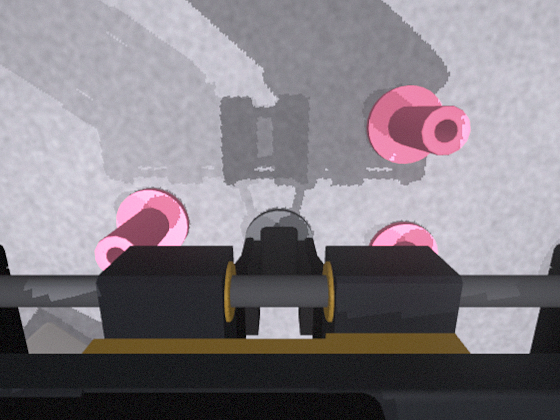

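View pics/s5.png

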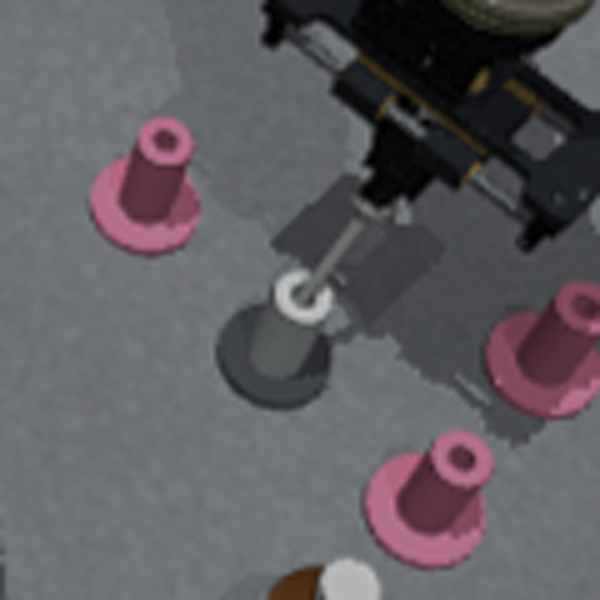

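Call:
play_rows([
  [[0, 0, 0], 0, 0],
  [[0, 0, 0], 0, 0],
  [[0.5, 0, -0.9], 0, 0],
  [[0.5, 0, -0.9], 0, 0],
  [[0.5, 0, -0.9], 0, 0],
  [[0, 0, -2.0], 0, 0],
  [[0, 0, -2.0], 0, 0],
  [[0, 0, -2.0], 0, 0],
  [[0, 0, -1.6], 0, 0],
  [[0, 0, 0], 0, 0],
  [[0, 0, 0], 0, 0],
], squeeze=45)

```text
time: 6.67
tool_pos: [0.3663, 0.3072, 0.2638]
tcp_rot: [0.001, 0.104, 0.995, 0.001]
ft_force: [-1.0, -0.1, -1.2]
grip_width: 0.0155
```

```bash
python3 - <<'E'
from h import *
from plant import bot,imaging
s,c=wcam(imaging,bot);pickle.dump(c,open("w6.pkl","wb"))
S=imaging.read_camera("scene");T=imaging.read_camera("top");pickle.dump((s,S,T),open("st6.pkl","wb"))
print(s["time"],s["tool_pos"],s["tcp_rot"],s["ft_force"],s["joints"].round(2))
p=proj(S,s["tool_pos"]);q=proj(T,s["tool_pos"]);print(p,q)
def crop(I,p,n):
    y=int(np.clip(p[1]-50,0,320));x=int(np.clip(p[0]-50,0,460));print(n,x,y)
    cv2.imwrite(n,cv2.resize(I[y:y+100,x:x+100],(600,600),interpolation=cv2.INTER_CUBIC))
crop(S["image"],p,"pics/s6.png");crop(T["image"],q,"pics/t6.png")
E
```

```text
6.6667 [0.36627524 0.30720233 0.26379576] [7.14879135e-04 1.04311581e-01 9.94543816e-01 1.08635882e-03] [-0.97986402 -0.134298   -1.1932207 ] [-0.89 -0.02  0.1   1.78  0.    1.38  0.57]
[424.57767903 189.36405826] [125.4597802  248.38981072]
pics/s6.png 374 139
pics/t6.png 75 198
```

View pics/s6.png

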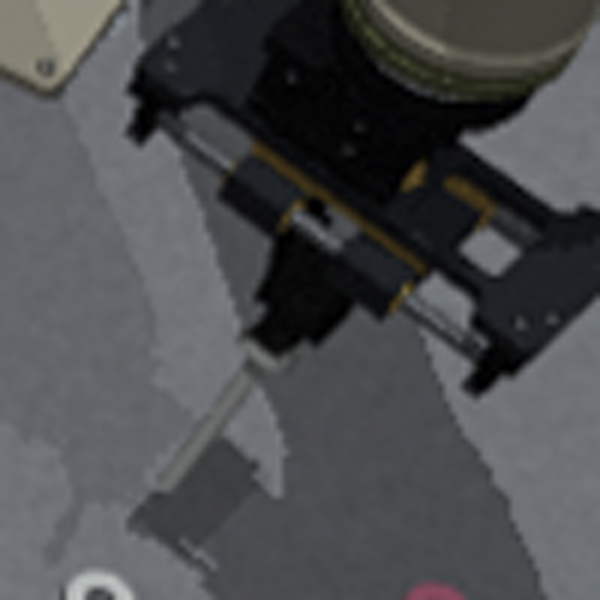

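View pics/t6.png

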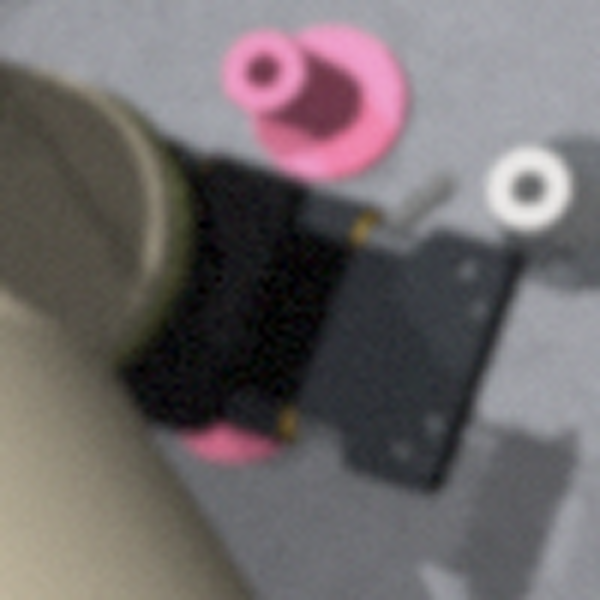

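```bash
python3 - <<'E'
from h import *
s,S,T=pickle.load(open("st6.pkl","rb"));c=pickle.load(open("w6.pkl","rb"));M=c["tool"]
def toT(X): return M[:3,:3].T@(X-M[:3,3])
X,e=tri(S,(374+167/6,139+480/6),T,(75+445/6,198+182/6));print("tip tri",X,e,toT(X))
def plane(cam,p):
    o,d=ray(cam,*p);n=M[:3,1];t=(n@(M[:3,3]-o))/(n@d);return toT(o+d*t)
a=plane(S,(374+167/6,139+480/6));b=plane(S,(374+270/6,139+355/6));print(a,b,np.degrees(np.arctan2((b-a)[0],-(b-a)[2])),np.linalg.norm(b-a))
g=np.array([0,0,-.019]);print("tip to grasp angle",np.degrees(np.arctan2(-a[0],(a-g)[2])),np.linalg.norm(a-g))
E
```

```text
tip tri [0.42084528 0.29455773 0.17641165] 0.0008095065922354782 [-0.05590157 -0.00124888  0.08744835]
[-6.12283794e-02  1.17364885e-17  7.94944211e-02] [-8.07708051e-03  4.64716156e-17  3.31738451e-02] 48.92832797293368 0.07050288171694548
tip to grasp angle 31.866866190058918 0.11597441715408377
```

Call:
play_rows([
  [[0, 0, -3.6], 0, 0],
  [[-2.6, -2.0, 0], 0, 0],
  [[-2.6, -2.0, 0], 0, 0],
  [[-2.6, -2.0, 0], 0, 0],
  [[-2.6, -2.0, 0], 0, 0],
  [[-2.6, -2.0, 0], 0, 0],
  [[-2.6, -2.0, 0], 0, 0],
  [[-2.6, -2.0, 0], 0, 0],
  [[-2.6, -2.0, 0], 0, 0],
  [[-2.6, -2.0, 0], 0, 0],
  [[-2.6, -2.0, 0], 0, 0],
  [[-2.6, -2.0, 0], 0, 0],
  [[-2.6, -1.9, 0], 0, 0],
  [[0, 0, 0], -0.12, 0],
  [[0, 0, 0], -0.12, 0],
  [[0, 0, 0], -0.12, 0],
  [[0, 0, 0], -0.12, 0],
  [[0, 0, 0], -0.12, 0],
  [[0, 0, 0], -0.12, 0],
  [[0, 0, 0], -0.12, 0],
])

```text
time: 8.48
tool_pos: [0.6214, 0.0081, 0.2973]
tcp_rot: [-0.001, -0.313, 0.95, 0.0]
ft_force: [0.3, 0.8, -1.7]
grip_width: 0.0157
```

Call:
play_rows([
  [[0, 0, 0], -0.03, 0],
  [[0, 0, 0], 0, 0],
  [[0, 0, 0], 0, 0],
])

```text
time: 8.73
tool_pos: [0.6215, 0.008, 0.2976]
tcp_rot: [-0.001, -0.324, 0.946, 0.0]
ft_force: [1.2, -0.0, -1.8]
grip_width: 0.0157
```

```bash
python3 - <<'E'
from h import *
from plant import bot,imaging
s,c=wcam(imaging,bot);pickle.dump(c,open("w7.pkl","wb"));cv2.imwrite("pics/w7.png",c["image"]);M=c["tool"]
print(s["time"],s["tool_pos"],s["tcp_rot"],s["ft_force"],s["joints"].round(2),np.degrees(np.arctan2(M[1,0],M[0,0])),proj(c,[.589,-.0157,.115]))
E
```

```text
8.7333 [0.62151126 0.00803573 0.29763772] [-6.93957109e-04 -3.23500835e-01  9.46227612e-01  1.86979429e-04] [ 1.18276284 -0.02658938 -1.80515778] [-0.35  0.3   0.35  1.37 -0.1   1.49  2.22] -142.2504160011162 [278.69035086 143.06864137]
```

View pics/w7.png

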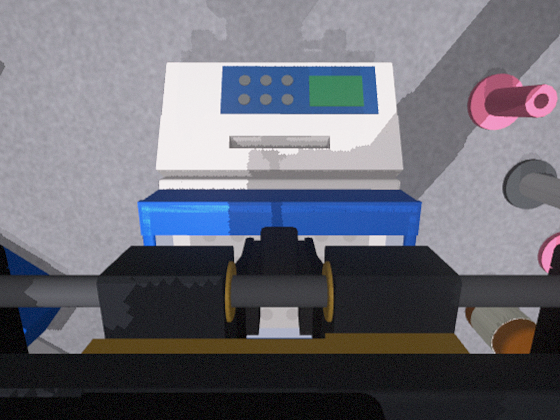

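The slot shows as a band from (230,136) to (330,148), next to my predicted point (279,143). Measuring it more precisely.

```bash
python3 - <<'E'
from h import *
c=pickle.load(open("w7.pkl","rb"));I=c["image"]
cv2.imwrite("pics/w7c.png",cv2.resize(I[110:190,215:345],(780,480),interpolation=cv2.INTER_CUBIC))
g=cv2.cvtColor(I,cv2.COLOR_BGR2GRAY).astype(int)
for u in (240,320): print(u,[(v,int(g[v,u])) for v in range(130,156)])
for v in (138,140): print(v,[(u,int(g[v,u])) for u in list(range(224,237))+list(range(324,338))])
E
```

```text
240 [(130, 238), (131, 240), (132, 238), (133, 240), (134, 240), (135, 219), (136, 162), (137, 180), (138, 192), (139, 194), (140, 195), (141, 180), (142, 165), (143, 169), (144, 161), (145, 143), (146, 118), (147, 110), (148, 202), (149, 245), (150, 240), (151, 239), (152, 238), (153, 240), (154, 239), (155, 239)]
320 [(130, 238), (131, 238), (132, 239), (133, 239), (134, 240), (135, 225), (136, 186), (137, 188), (138, 188), (139, 190), (140, 185), (141, 173), (142, 163), (143, 165), (144, 169), (145, 160), (146, 140), (147, 110), (148, 191), (149, 226), (150, 196), (151, 193), (152, 194), (153, 195), (154, 197), (155, 192)]
138 [(224, 239), (225, 240), (226, 240), (227, 241), (228, 246), (229, 165), (230, 122), (231, 145), (232, 145), (233, 184), (234, 198), (235, 196), (236, 192), (324, 190), (325, 191), (326, 193), (327, 192), (328, 165), (329, 147), (330, 232), (331, 241), (332, 238), (333, 239), (334, 238), (335, 238), (336, 239), (337, 236)]
140 [(224, 240), (225, 238), (226, 238), (227, 241), (228, 248), (229, 169), (230, 109), (231, 136), (232, 138), (233, 144), (234, 160), (235, 178), (236, 191), (324, 180), (325, 176), (326, 185), (327, 169), (328, 137), (329, 143), (330, 231), (331, 241), (332, 240), (333, 238), (334, 239), (335, 239), (336, 240), (337, 239)]
```

View pics/w7c.png

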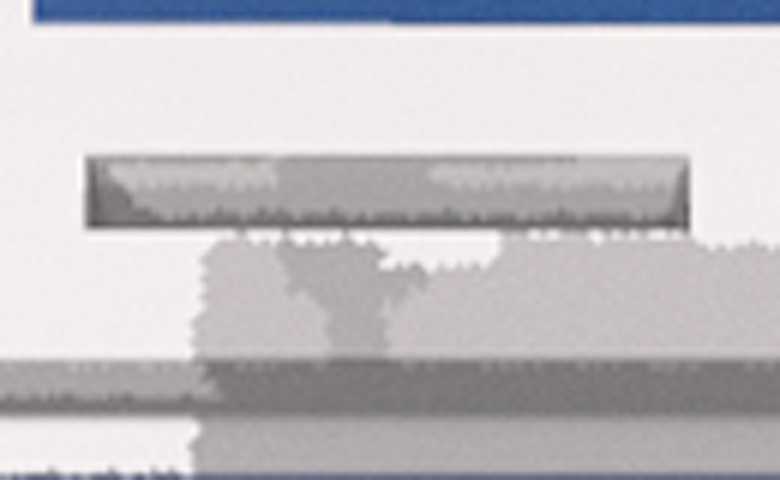

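```bash
python3 - <<'E'
from h import *
c=pickle.load(open("w7.pkl","rb"))
a=np.radians(37.8);xh=np.array([np.cos(a),np.sin(a),0]);yh=np.array([-np.sin(a),np.cos(a),0])
n=-0.5*xh+np.array([0,0,.866])
m=np.array([.589,-.0157,.115])
for it in range(4):
    P=[]
    for u,v in ((228.8,135.3),(329.6,135.3),(329.6,147.7),(228.8,147.7)):
        o,d=ray(c,u,v);P.append(o+d*(n@(m-o))/(n@d))
    P=np.array(P);ctr=P.mean(0);print(ctr)
    m=np.array([*ctr[:2],.115])  # keep height
print("len",np.linalg.norm(P[0]-P[1]),np.linalg.norm(P[2]-P[3]),"wid",np.linalg.norm(P[0]-P[3]),"yaw y",[np.degrees(np.arctan2(*(q[1::-1]))) for q in (P[0]-P[1],P[3]-P[2])])
M=c["tool"];print("mouth in tool",M[:3,:3].T@(m-M[:3,3]))
E
```

```text
[ 0.58750599 -0.01620648  0.11413919]
[ 0.5874467  -0.0162549   0.11495582]
[ 0.58744365 -0.01625738  0.11499773]
[ 0.5874435  -0.01625751  0.11499988]
len 0.100667530816413 0.09969925579363322 wid 0.01334731455540054 yaw y [np.float64(-52.240214541920906), np.float64(-52.241747826755436)]
mouth in tool [0.04159198 0.00150149 0.18268871]
```

Call:
play_rows([
  [[2.9, 0, 0], 0, 0],
  [[2.9, 0, 0], 0, 0],
  [[2.9, 0, 0], 0, 0],
  [[2.7, 0.15, 0], 0, 0],
  [[0, 0, 2], 0, 0],
  [[0, 0, 2], 0, 0],
  [[0, 0, 2], 0, 0],
  [[0, 0, 1.7], 0, 0],
  [[0, 0, 0], 0, 0],
  [[0, 0, 0], 0, 0],
])

```text
time: 9.62
tool_pos: [0.5304, -0.0607, 0.2212]
tcp_rot: [-0.001, -0.324, 0.946, 0.0]
ft_force: [0.1, -0.0, -0.8]
grip_width: 0.0159
```

```bash
python3 - <<'E'
from h import *
from plant import bot,imaging
s,c=wcam(imaging,bot);cv2.imwrite("pics/w8.png",c["image"]);M=c["tool"]
S=imaging.read_camera("scene");T=imaging.read_camera("top");pickle.dump((s,c,S,T),open("st8.pkl","wb"))
print(s["time"],s["tool_pos"],s["joints"].round(2),s["ft_force"]);m=np.array([.58744,-.01626,.115])
tip=M[:3,:3]@np.array([-.0595,0,.084])+M[:3,3]
print("mouth in tool",M[:3,:3].T@(m-M[:3,3]),[ (proj(C,m).round(1),proj(C,tip).round(1)) for C in(S,T)])
p=proj(S,tip);y=int(p[1]-50);x=int(p[0]-50);print(x,y);cv2.imwrite("pics/s8.png",cv2.resize(S["image"][y:y+100,x:x+100],(600,600),interpolation=cv2.INTER_CUBIC))
p=proj(T,tip);y=int(p[1]-50);x=int(p[0]-50);print(x,y);cv2.imwrite("pics/t8.png",cv2.resize(T["image"][y:y+100,x:x+100],(600,600),interpolation=cv2.INTER_CUBIC))
E
```

```text
9.6167 [ 0.53043071 -0.06067792  0.22123261] [-0.31  0.13  0.37  1.72 -0.05  1.3   2.3 ] [ 0.13042191 -0.04257594 -0.79683385]
mouth in tool [-7.24051393e-02  6.29765272e-05  1.06140807e-01] [(array([271.6, 216.4]), array([271.3, 208.5])), (array([292.7, 176.5]), array([295.9, 178.4]))]
221 158
245 128
```

View pics/s8.png

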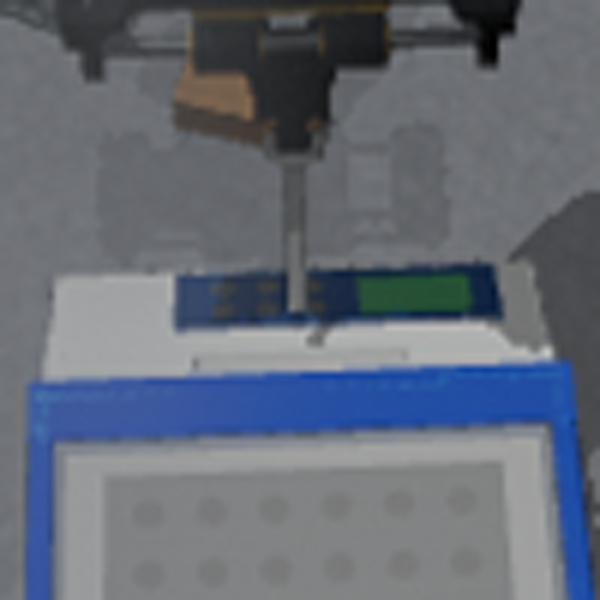

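View pics/t8.png

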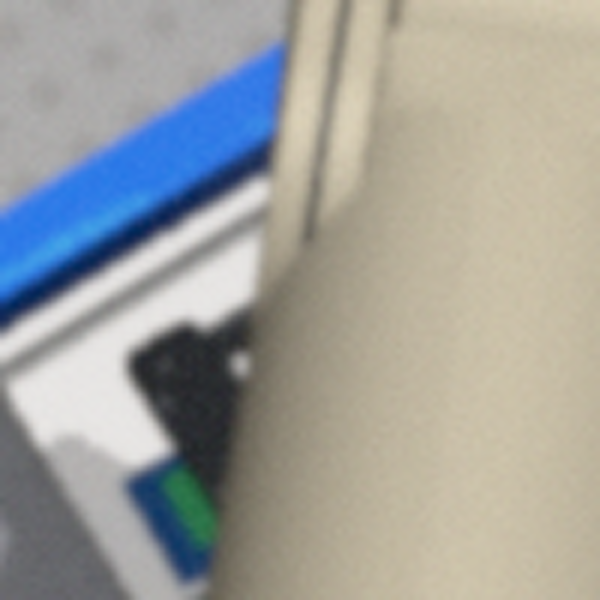

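View pics/w8.png

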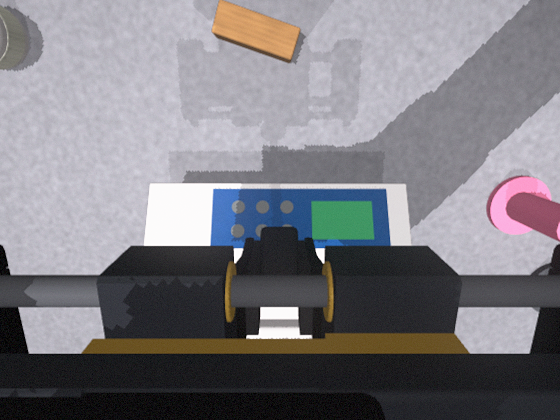

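```bash
python3 - <<'E'
from h import *
s,c,S,T=pickle.load(open("st8.pkl","rb"));M=c["tool"]
for name,L,px in (("tip",.119,(297,311)),("collar-rodend",.039,(293,160))):
  best=[]
  for th in range(15,46,3):
    t=np.array([-L*np.sin(np.radians(th)),0,-.019+L*np.cos(np.radians(th))]);p=(proj(S,M[:3,:3]@t+M[:3,3])-[221,158])*6
    best.append((th,p.round(0).tolist()))
  print(name,px,best)
E
```

```text
tip (297, 311) [(15, [300.0, 265.0]), (18, [301.0, 273.0]), (21, [301.0, 282.0]), (24, [301.0, 289.0]), (27, [302.0, 297.0]), (30, [302.0, 303.0]), (33, [302.0, 309.0]), (36, [303.0, 315.0]), (39, [303.0, 320.0]), (42, [303.0, 324.0]), (45, [303.0, 328.0])]
collar-rodend (293, 160) [(15, [296.0, 137.0]), (18, [296.0, 140.0]), (21, [296.0, 142.0]), (24, [297.0, 145.0]), (27, [297.0, 147.0]), (30, [297.0, 149.0]), (33, [297.0, 151.0]), (36, [297.0, 153.0]), (39, [297.0, 154.0]), (42, [297.0, 155.0]), (45, [297.0, 156.0])]
```

Call:
play_rows([
  [[0, -1.8, 0], 0, 0],
  [[0, -1.8, 0], 0, 0],
  [[-0.5, 0, 0.87], 0, 0],
  [[-0.5, 0, 0.87], 0, 0],
  [[-0.5, 0, 0.87], 0, 0],
  [[-0.25, 0, 0.43], 0, 0],
  [[0, 0, 0], 0, 0],
  [[0, 0, 0], 0, 0],
  [[0, 0, 0], 0, 0],
])

```text
time: 10.52
tool_pos: [0.5668, -0.0783, 0.1915]
tcp_rot: [0.0, -0.324, 0.946, -0.0]
ft_force: [0.4, 1.1, -1.0]
grip_width: 0.0157
```

```bash
cat > look.py <<'E'
from h import *
from plant import bot,imaging
import sys
n=sys.argv[1]
S=imaging.read_camera("scene");s,c=wcam(imaging,bot);M=c["tool"];m=np.array([.58744,-.01626,.115])
tip=np.array([-.0595,0,.084]);mt=M[:3,:3].T@(m-M[:3,3]);e=tip-mt
print("t",s["time"],"along",e@[-.5,0,.866],"perp",e@[.866,0,.5],"y",e[1],"F tool",(M[:3,:3].T@s["ft_force"]).round(2),"width",s["grip_width"])
cv2.imwrite(f"pics/s{n}.png",cv2.resize(S["image"][158:258,221:321],(600,600),interpolation=cv2.INTER_CUBIC))
E
python3 look.py 9
```

```text
t 10.5667 along 0.00891939263126876 perp -0.0007690516760179749 y -0.036489707922609464 F tool [0.49 0.38 1.57] width 0.015518530196810619
```

View pics/s9.png

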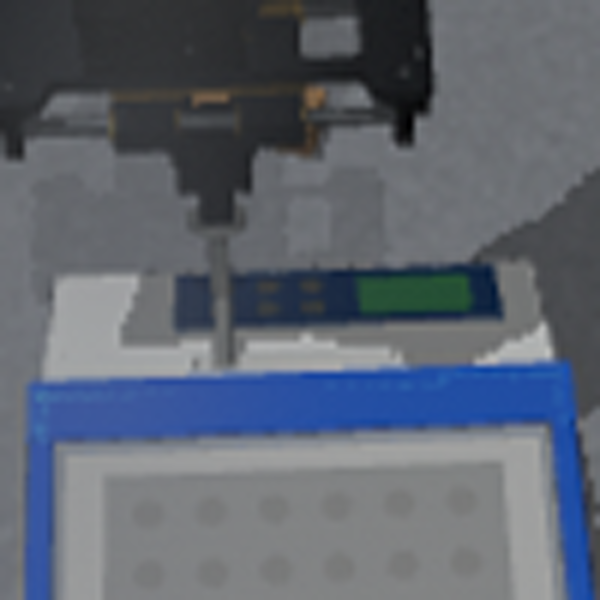

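Call:
play_rows([
  [[-0.2, 0, 0.35], 0, 0],
  [[-0.2, 0, 0.35], 0, 0],
  [[-0.2, 0, 0.35], 0, 0],
  [[0, 0, 0], 0, 0],
  [[0, 0, 0], 0, 0],
])

```text
time: 11.03
tool_pos: [0.5714, -0.0746, 0.1802]
tcp_rot: [-0.0, -0.324, 0.946, 0.0]
ft_force: [-1.0, -0.7, -1.3]
grip_width: 0.0156
```

```bash
python3 look.py 10
```

```text
t 11.0833 along 0.021560411947429116 perp -0.0002426825181702577 y -0.03635719275945224 F tool [-0.36 -0.78  1.09] width 0.015465436065494444
```

View pics/s10.png

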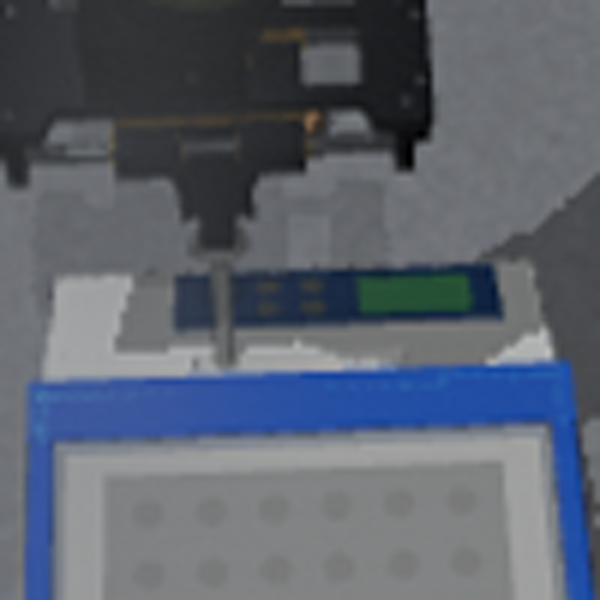

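Call:
play_rows([
  [[-0.15, 0, 0.26], 0, 0],
  [[-0.15, 0, 0.26], 0, 0],
  [[0, 0, 0], 0, 0],
  [[0, 0, 0], 0, 0],
])

```text
time: 11.47
tool_pos: [0.5738, -0.0728, 0.1751]
tcp_rot: [-0.0, -0.324, 0.946, 0.0]
ft_force: [0.9, -0.5, -0.6]
grip_width: 0.0155
```

Call:
play_rows([
  [[-0.1, 0, 0.17], 0, 0],
  [[0, 0, 0], 0, 0],
  [[0, 0, 0], 0, 0],
])

```text
time: 11.72
tool_pos: [0.5746, -0.0722, 0.1736]
tcp_rot: [-0.0, -0.324, 0.946, 0.0]
ft_force: [0.1, 0.6, -1.1]
grip_width: 0.0154
```

Call:
play_rows([
  [[-0.1, 0, 0.17], 0, 0],
  [[0, 0, 0], 0, 0],
  [[0, 0, 0], 0, 0],
])

```text
time: 11.97
tool_pos: [0.5752, -0.0725, 0.1731]
tcp_rot: [-0.0, -0.324, 0.946, -0.0]
ft_force: [-5.7, -2.6, 10.0]
grip_width: 0.0158
```

Call:
play_rows([
  [[0.1, 0, -0.17], 0, 0],
  [[0, 0.4, 0], 0, 0],
  [[-0.1, 0, 0.17], 0, 0],
  [[0, 0, 0], 0, 0],
  [[0, 0, 0], 0, 0],
])

```text
time: 12.38
tool_pos: [0.5728, -0.0677, 0.1715]
tcp_rot: [-0.0, -0.325, 0.946, 0.0]
ft_force: [-0.6, 0.7, -2.2]
grip_width: 0.0159
```

Call:
play_rows([
  [[0.1, 0, -0.17], 0, 0],
  [[0, 0.4, 0], 0, 0],
  [[-0.1, 0, 0.17], 0, 0],
  [[0, 0, 0], 0, 0],
  [[0, 0, 0], 0, 0],
])

```text
time: 12.8
tool_pos: [0.5706, -0.0653, 0.1719]
tcp_rot: [0.0, -0.324, 0.946, -0.0]
ft_force: [1.1, -0.8, -1.3]
grip_width: 0.0161
```

Call:
play_rows([
  [[0.1, 0, -0.17], 0, 0],
  [[0, 0.4, 0], 0, 0],
  [[-0.1, 0, 0.17], 0, 0],
  [[0, 0, 0], 0, 0],
  [[0, 0, 0], 0, 0],
])

```text
time: 13.22
tool_pos: [0.5682, -0.0624, 0.172]
tcp_rot: [0.0, -0.324, 0.946, -0.0]
ft_force: [1.2, -1.9, -1.0]
grip_width: 0.0158
```

Call:
play_rows([
  [[0.1, 0, -0.17], 0, 0],
  [[0, 0.4, 0], 0, 0],
  [[-0.1, 0, 0.17], 0, 0],
  [[0, 0, 0], 0, 0],
  [[0, 0, 0], 0, 0],
])

```text
time: 13.63
tool_pos: [0.5652, -0.0594, 0.1732]
tcp_rot: [-0.0, -0.324, 0.946, 0.0]
ft_force: [-7.7, -2.4, 11.2]
grip_width: 0.0157
```

Force drops to zero on probes 1–3 and returns on probe 4, so the hole is centred near y ≈ −28 mm. I'll go back to the middle of that span and push.

Call:
play_rows([
  [[0.1, 0, -0.17], 0, 0],
  [[0, -0.4, 0], 0, 0],
  [[0, -0.4, 0], 0, 0],
  [[-0.1, 0, 0.17], 0, 0],
  [[0, 0, 0], 0, 0],
  [[-0.15, 0, 0.26], 0, 0],
  [[0, 0, 0], 0, 0],
  [[0, 0, 0], 0, 0],
], squeeze=55)

```text
time: 14.3
tool_pos: [0.5716, -0.0642, 0.169]
tcp_rot: [-0.0, -0.324, 0.946, 0.0]
ft_force: [0.1, 0.2, -0.4]
grip_width: 0.0155
```

```bash
python3 look.py 11
```

```text
t 14.35 along 0.03458752185292274 perp -0.00033331813684857325 y -0.028193822942209602 F tool [0.77 0.51 0.78] width 0.015522728088394078
```

Call:
play_rows([
  [[-0.1, 0, 0.17], 0, 0],
  [[-0.1, 0, 0.17], 0, 0],
  [[-0.1, 0, 0.17], 0, 0],
  [[0, 0, 0], 0, 0],
  [[0, 0, 0], 0, 0],
])

```text
time: 14.82
tool_pos: [0.5741, -0.0625, 0.1641]
tcp_rot: [-0.0, -0.324, 0.946, 0.0]
ft_force: [0.9, -0.1, -0.7]
grip_width: 0.0156
```

```bash
python3 look.py 12
```

```text
t 14.8667 along 0.040510209057910126 perp -0.00043480236484243207 y -0.028215599000874378 F tool [0.75 0.13 1.15] width 0.016026354372750445
```

View pics/s12.png

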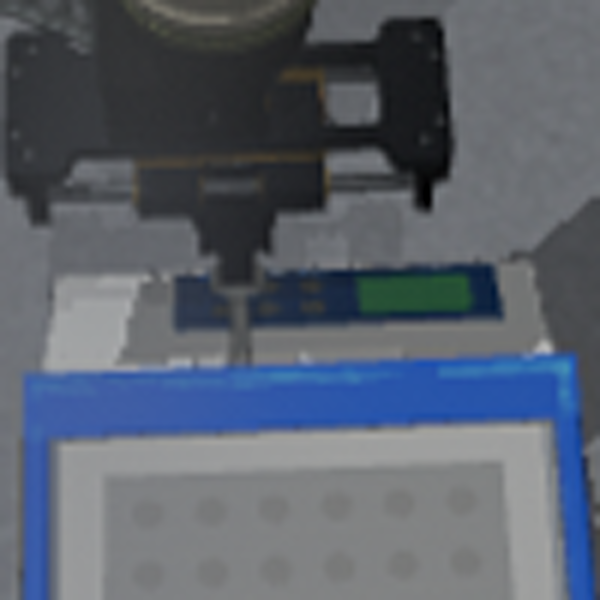

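Call:
play_rows([
  [[-0.1, 0, 0.17], 0, 0],
  [[-0.1, 0, 0.17], 0, 0],
  [[-0.1, 0, 0.17], 0, 0],
  [[-0.1, 0, 0.17], 0, 0],
  [[0, 0, 0], 0, 0],
  [[0, 0, 0], 0, 0],
])

```text
time: 15.42
tool_pos: [0.5773, -0.0599, 0.1572]
tcp_rot: [0.0, -0.324, 0.946, 0.0]
ft_force: [0.3, 1.8, -0.4]
grip_width: 0.0155
```

Call:
play_rows([
  [[-0.1, 0, 0.17], 0, 0],
  [[0, 0, 0], 0, 0],
  [[0, 0, 0], 0, 0],
])

```text
time: 15.67
tool_pos: [0.578, -0.0597, 0.156]
tcp_rot: [0.0, -0.324, 0.946, 0.0]
ft_force: [-3.2, -0.1, 3.8]
grip_width: 0.0158
```

```bash
python3 look.py 13
```

```text
t 15.7167 along 0.04996244499243771 perp -0.0005340810606552643 y -0.028494090097060765 F tool [ 3.38  0.89 -4.78] width 0.015281352858088256
```

View pics/s13.png

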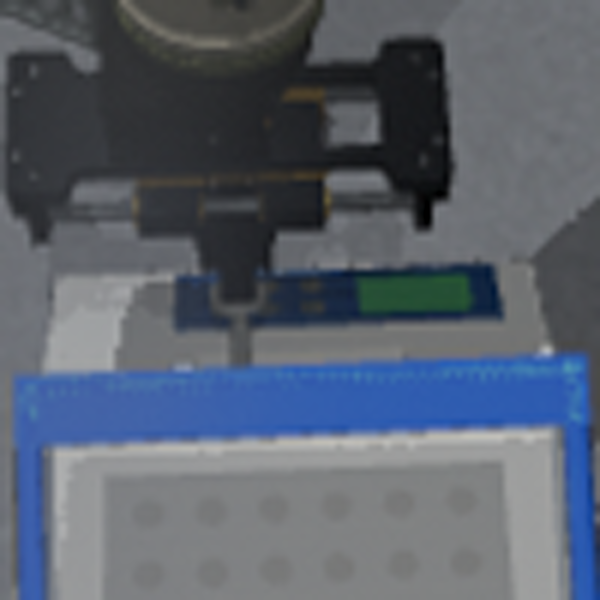

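Call:
play_rows([
  [[-0.08, 0, 0.13], 0, 0],
  [[0, 0, 0], 0, 0],
  [[0, 0, 0], 0, 0],
  [[0, 0, 0], 0, 0],
])

```text
time: 16.1
tool_pos: [0.5784, -0.06, 0.1557]
tcp_rot: [-0.0, -0.324, 0.946, -0.0]
ft_force: [-9.2, -3.0, 14.5]
grip_width: 0.0158
```

```bash
python3 - <<'E'
from h import *
from plant import bot,imaging
S=imaging.read_camera("scene");s=bot.state();print(s["tool_pos"],s["ft_force"])
hs=cv2.cvtColor(S["image"],cv2.COLOR_BGR2HSV);b=((hs[...,0]>100)&(hs[...,0]<125)&(hs[...,1]>150)&(hs[...,2]>120)).astype(np.uint8);b[:205]=0;b[:,:200]=0;b[:,345:]=0
cs,_=cv2.findContours(b,cv2.RETR_EXTERNAL,cv2.CHAIN_APPROX_NONE);cc=max(cs,key=cv2.contourArea)
A=np.array([dep(S,*p) for p in np.argwhere(b)[:,::-1]])
e=(A[:,:2]-[.58744,-.01626])@[.79,.613]
for lo in range(20,200,15):
    k=(e>lo/1000)&(e<(lo+15)/1000)
    if k.sum()>20: print(lo,k.sum(),np.median(A[k,2]).round(4))
E
```

```text
[ 0.57838036 -0.05995098  0.15573558] [-9.04738853 -4.06893497 14.89076335]
65 173 0.2322
80 567 0.2284
95 237 0.2248
110 50 0.217
125 48 0.2116
140 47 0.2067
155 43 0.2007
170 51 0.1948
185 56 0.1899
```

Lid slope measures about 0.34 rad and the push force exceeds 17 N at 50 mm depth, so the release is home. Withdrawing.

Call:
play_rows([
  [[0.3, 0, -0.52], 0, 0],
  [[0.5, 0, -0.87], 0, 0],
  [[0.5, 0, -0.87], 0, 0],
  [[0.5, 0, -0.87], 0, 0],
  [[0.5, 0, -0.87], 0, 0],
  [[0.5, 0, -0.87], 0, 0],
  [[0.5, 0, -0.87], 0, 0],
  [[0.5, 0, -0.87], 0, 0],
  [[1, 0, -3], 0, 0],
  [[1, 0, -3], 0, 0],
  [[0, 0, -2.4], 0, 0],
  [[0, 0, 0], 0.12, 0],
  [[0, 0, 0], 0.12, 0],
  [[0, 0, 0], 0.12, 0],
  [[0, 0, 0], 0.12, 0],
  [[0, 0, 0], 0.12, 0],
  [[0, 0, 0], 0.12, 0],
  [[0, 0, 0], 0.12, 0],
  [[0, 0, 0], 0.03, 0],
  [[0, 0, 0], 0, 0],
])

```text
time: 17.82
tool_pos: [0.5327, -0.0948, 0.3051]
tcp_rot: [0.0, 0.105, 0.994, 0.0]
ft_force: [0.5, 0.8, 0.2]
grip_width: 0.0155
```

```bash
python3 - <<'E'
from h import *
from plant import bot,imaging
s=bot.state();q=s["tcp_rot"];R=Ro.from_quat([q[1],q[2],q[3],q[0]]).as_matrix()
print(s["time"],s["tool_pos"],np.degrees(np.arctan2(R[1,0],R[0,0])),s["grip_width"],"shift to pre",R.T@(np.array([.361,.3078,.31])-s["tool_pos"]))
S=imaging.read_camera("scene");cv2.imwrite("pics/s14.png",S["image"])
E
```

```text
17.8167 [ 0.53265277 -0.09478277  0.3050725 ] 167.91167046235842 0.015504276550132676 shift to pre [ 0.2521544   0.35770941 -0.00489685]
```

View pics/s14.png

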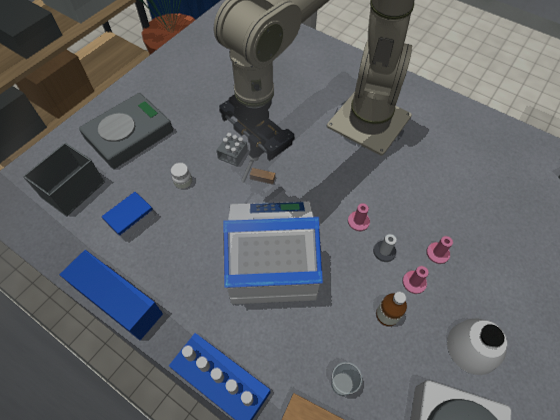

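Call:
play_rows([
  [[2.1, 2.98, 0], 0, 0],
  [[2.1, 2.98, 0], 0, 0],
  [[2.1, 2.98, 0], 0, 0],
  [[2.1, 2.98, 0], 0, 0],
  [[2.1, 2.98, 0], 0, 0],
  [[2.1, 2.98, 0], 0, 0],
  [[2.1, 2.98, 0], 0, 0],
  [[2.1, 2.98, 0], 0, 0],
  [[2.1, 2.98, 0], 0, 0],
  [[2.1, 2.98, 0], 0, 0],
  [[2.1, 2.98, 0], 0, 0],
  [[2.1, 2.98, 0], 0, 0],
  [[0, 0, 3], 0, 0],
  [[0, 0, 2.5], 0, 0],
  [[0, 0, 0], 0, 0],
  [[0, 0, 0], 0, 0],
])

```text
time: 19.2
tool_pos: [0.3604, 0.3069, 0.2495]
tcp_rot: [-0.001, 0.104, 0.995, -0.001]
ft_force: [0.5, 0.7, -0.8]
grip_width: 0.0158
```

```bash
python3 - <<'E'
from h import *
from plant import bot,imaging
s,c=wcam(imaging,bot);M=c["tool"];R=M[:3,:3]
S=imaging.read_camera("scene");T=imaging.read_camera("top");pickle.dump((s,c,S,T),open("st15.pkl","wb"));cv2.imwrite("pics/w15.png",c["image"])
print(s["time"],s["tool_pos"],np.degrees(np.arctan2(R[1,0],R[0,0])),"shift to P0",R.T@(np.array([.3806,.3036,.1594])-s["tool_pos"]),s["joints"].round(2))
cv2.imwrite("pics/s15.png",cv2.resize(S["image"][150:270,350:470],(600,600),interpolation=cv2.INTER_CUBIC))
cv2.imwrite("pics/t15.png",cv2.resize(T["image"][180:280,100:200],(600,600),interpolation=cv2.INTER_CUBIC))
E
```

```text
19.2 [0.36042737 0.30686664 0.24952234] 168.04900351919156 shift to P0 [-0.02050461  0.00113518  0.09009947] [-0.77 -0.01 -0.04  1.8  -0.    1.36  0.56]
```

View pics/s15.png

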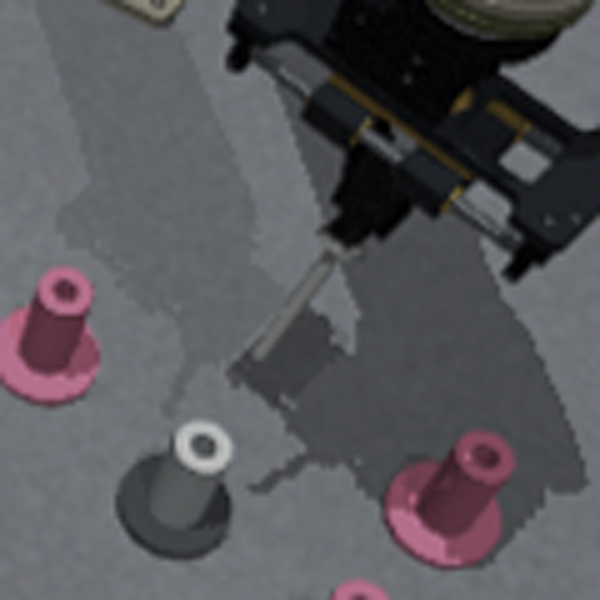

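View pics/t15.png

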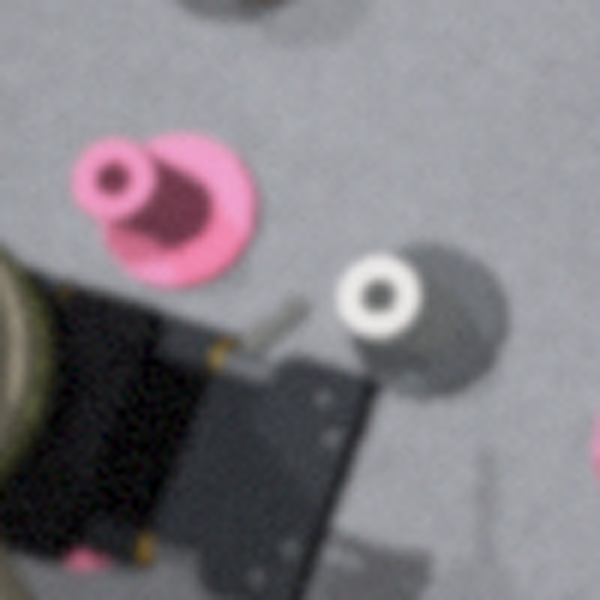

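```bash
python3 - <<'E'
from h import *
s,c,S,T=pickle.load(open("st15.pkl","rb"));R=c["tool"][:3,:3]
tb,e1=tri(S,(350+204/5,150+447/5),T,(100+379/6,180+296/6));tp,e2=tri(S,(350+262/5,150+355/5),T,(100+303/6,180+303/6))
print(tb,e1,tp,e2,"tube-tip in tool",R.T@(tb-tp),"tip in tool",R.T@(tp-s["tool_pos"]))
E
```

```text
[0.43287897 0.29336603 0.07393879] 0.0006511297897594559 [0.4171904  0.29668754 0.16237535] 0.0019301763243820924 tube-tip in tool [-0.01612738  0.0001501   0.08841988] tip in tool [-0.05773023  0.00194435  0.0870844 ]
```

Call:
play_rows([
  [[0.2, 0.08, 1.7], 0, 0],
  [[0, 0, 1.7], 0, 0],
  [[0, 0, 1.7], 0, 0],
  [[-0.5, 0, 0.87], 0, 0],
  [[-0.5, 0, 0.87], 0, 0],
  [[-0.45, 0, 0.78], 0, 0],
  [[0, 0, 0], 0, 0],
  [[0, 0, 0], 0, 0],
  [[0, 0, 0], 0, 0],
])

```text
time: 20.1
tool_pos: [0.3734, 0.306, 0.1742]
tcp_rot: [0.0, 0.105, 0.995, 0.0]
ft_force: [0.1, 0.1, -0.9]
grip_width: 0.0157
```

```bash
cat > look2.py <<'E'
from h import *
from plant import bot,imaging
import sys
n=sys.argv[1]
s,c=wcam(imaging,bot);M=c["tool"];R=M[:3,:3]
S=imaging.read_camera("scene");T=imaging.read_camera("top")
print(s["time"],s["tool_pos"],"F",s["ft_force"].round(1),"shift to P0",R.T@(np.array([.3806,.3036,.1594])-s["tool_pos"]),"to P1",R.T@(np.array([.4343,.2918,.1725])-s["tool_pos"]))
cv2.imwrite(f"pics/v{n}.png",np.hstack([cv2.resize(S["image"][185:265,360:420],(390,520),interpolation=cv2.INTER_CUBIC),cv2.resize(T["image"][190:270,120:180],(390,520),interpolation=cv2.INTER_CUBIC)]))
E
python3 look2.py 16
```

```text
20.1 [0.37344978 0.3060497  0.17416045] F [ 0.1  0.1 -0.9] shift to P0 [-0.00749733 -0.00092169  0.01476272] to P1 [-0.06248267 -0.00127897  0.0016851 ]
```

View pics/v16.png

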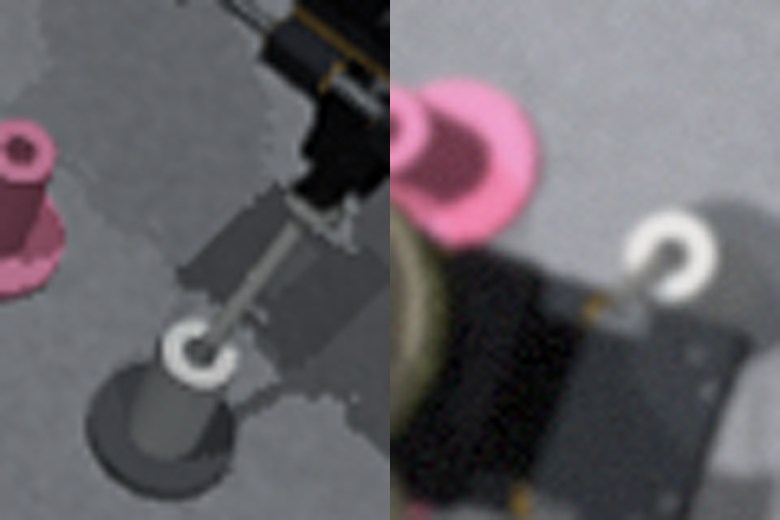

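Call:
play_rows([
  [[-0.25, -0.05, 0.5], 0, 0],
  [[-0.25, 0, 0.5], 0, 0],
  [[-0.25, 0, 0.48], 0, 0],
  [[0, 0, 0], 0, 0],
  [[0, 0, 0], 0, 0],
])

```text
time: 20.67
tool_pos: [0.3803, 0.3034, 0.1581]
tcp_rot: [-0.0, 0.105, 0.995, -0.0]
ft_force: [0.0, -0.0, -1.0]
grip_width: 0.0157
```

```bash
python3 look2.py 17
```

```text
20.6667 [0.38033369 0.30338603 0.15812775] F [ 0. -0. -1.] shift to P0 [-0.00021519  0.00026378 -0.00127257] to P1 [-0.05518784 -0.00010268 -0.0144032 ]
```

View pics/v17.png

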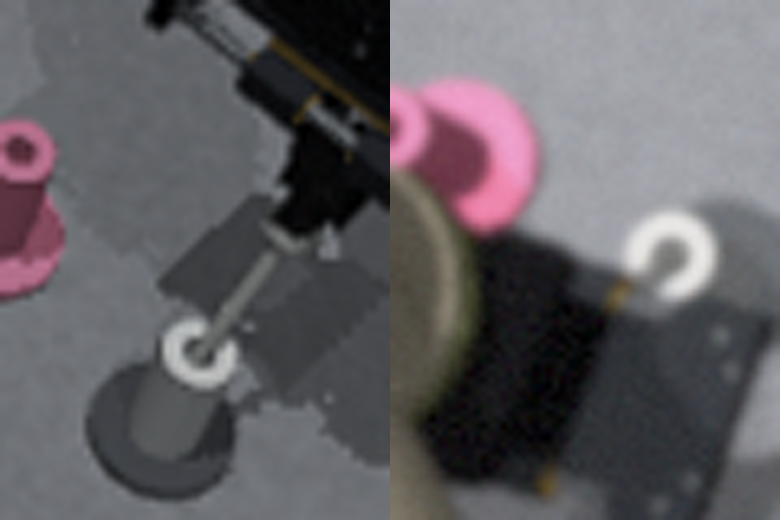

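Call:
play_rows([
  [[0, 0, 0], 0, 0],
  [[0, 0, 0], 0, 0],
  [[-0.5, 0, -0.22], 0, 0],
  [[-0.5, 0, -0.22], 0, 0],
  [[-0.5, 0, -0.2], 0, 0],
  [[-0.5, 0, -0.2], 0, 0],
  [[-0.5, 0, -0.15], 0, 0],
  [[-0.5, 0, -0.12], 0, 0],
  [[-0.5, 0, -0.1], 0, 0],
  [[-0.5, 0, -0.1], 0, 0],
  [[-0.5, 0, -0.07], 0, 0],
  [[-0.5, 0, -0.05], 0, 0],
  [[-0.55, 0, 0], 0, 0],
  [[0, 0, 0], 0, 0],
  [[0, 0, 0], 0, 0],
], squeeze=4)

```text
time: 22.07
tool_pos: [0.4349, 0.292, 0.1728]
tcp_rot: [-0.0, 0.105, 0.994, -0.0]
ft_force: [0.7, 0.7, -1.0]
grip_width: 0.0161
```

```bash
python3 look2.py 18
```

```text
22.0667 [0.43489333 0.29198357 0.17279833] F [ 0.7  0.7 -1. ] shift to P0 [5.55218294e-02 5.26023297e-05 1.33994952e-02] to P1 [ 0.00054207 -0.00030311  0.00029838]
```

View pics/v18.png

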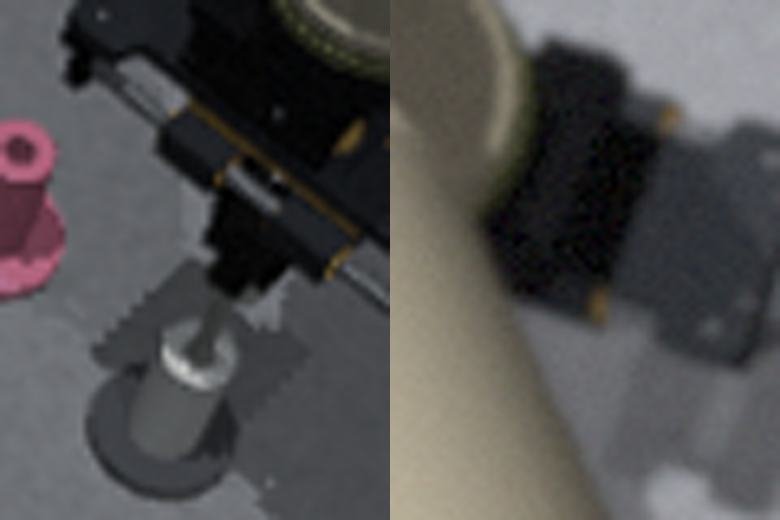

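Call:
play_rows([
  [[0, 0, 0.8], 0, 0],
  [[0, 0, 0.8], 0, 0],
  [[0, 0, 0.8], 0, 0],
  [[0, 0, 0.8], 0, 0],
  [[0, 0, 0.8], 0, 0],
  [[0, 0, 0.8], 0, 0],
  [[0, 0, 0.8], 0, 0],
  [[0, 0, 0.8], 0, 0],
  [[0, 0, 0], 0, 0],
  [[0, 0, 0], 0, 0],
])

```text
time: 23.05
tool_pos: [0.4344, 0.292, 0.1085]
tcp_rot: [-0.0, 0.105, 0.995, -0.0]
ft_force: [0.3, 0.7, -1.0]
grip_width: 0.0159
```

```bash
python3 look2.py 19
```

```text
23.05 [0.43442583 0.2920151  0.108479  ] F [ 0.3  0.7 -1. ] shift to P0 [ 0.05508946  0.00011021 -0.0508873 ] to P1 [ 0.00011762 -0.00027619 -0.06402078]
```

View pics/v19.png

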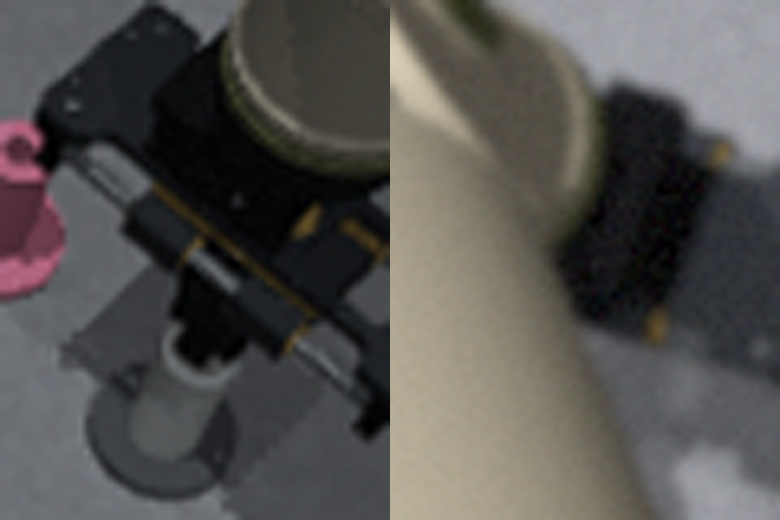

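Call:
play_rows([
  [[0, 0, 0.25], 0, 0],
  [[0, 0, 0.25], 0, 0],
  [[0, 0, 0], 0, 0],
  [[0, 0, 0], 0, 0],
  [[0, 0, 0], 0, 0],
])

```text
time: 23.62
tool_pos: [0.4346, 0.2922, 0.104]
tcp_rot: [0.0, 0.105, 0.995, 0.0]
ft_force: [0.2, -0.2, -0.3]
grip_width: 0.0156
```

Call:
play_rows([
  [[0, 0, 0], 0, 25],
  [[0, 0, 0], 0, 35],
  [[0, 0, 0], 0, 50],
  [[0, 0, 0], 0, 70],
  [[0, 0, 0], 0, 100],
  [[0, 0, 0], 0, 100],
  [[0, 0, 0], 0, 100],
  [[0, 0, 0], 0, 100],
  [[0, 0, 0], 0, 100],
  [[0, 0, 0], 0, 100],
])

```text
time: 24.45
tool_pos: [0.4346, 0.2922, 0.1039]
tcp_rot: [0.0, 0.104, 0.995, 0.0]
ft_force: [0.0, -0.4, 0.1]
grip_width: 0.0737
```

Up clear, then back so the wrist camera and the others can see the key.

Call:
play_rows([
  [[0, 0, -1.5], 0, 100],
  [[0, 0, -2.5], 0, 100],
  [[0, 0, -3], 0, 100],
  [[0, 0, -3], 0, 100],
  [[0, 0, -3], 0, 100],
  [[0, 0, -3], 0, 100],
  [[-2.5, 0, 0], 0, 100],
  [[-2.5, 0, 0], 0, 100],
  [[0, 0, 0], 0, 100],
  [[0, 0, 0], 0, 100],
])

```text
time: 25.28
tool_pos: [0.4843, 0.281, 0.2636]
tcp_rot: [-0.0, 0.105, 0.994, -0.0]
ft_force: [-0.0, -0.5, 0.0]
grip_width: 0.0873
```

```bash
python3 - <<'E'
from h import *
from plant import bot,imaging
s,c=wcam(imaging,bot);cv2.imwrite("pics/w20.png",c["image"]);print(s["time"],s["tool_pos"])
S=imaging.read_camera("scene");cv2.imwrite("pics/s20.png",cv2.resize(S["image"][180:300,210:410],(800,480),interpolation=cv2.INTER_CUBIC))
p=proj(c,[.4333,.2925,.139]);u,v=int(p[0]),int(p[1]);A=np.array([dep(c,x,y) for y in range(max(v-50,0),min(v+60,240)) for x in range(u-50,u+50) if c["depth"][y,x]>0])
for lo,hi in ((.134,.146),(.086,.094),(.006,.014)):
    k=(A[:,2]>lo)&(A[:,2]<hi)
    if k.sum()>5: print(lo,k.sum(),np.median(A[k],0),cv2.minAreaRect(A[k][:,:2].astype(np.float32)))
b=S["image"];hs=cv2.cvtColor(b,cv2.COLOR_BGR2HSV);m=((hs[...,0]>100)&(hs[...,0]<125)&(hs[...,1]>150)&(hs[...,2]>120));m[:205]=0;m[:,:200]=0;m[:,345:]=0;m[310:]=0
A=np.array([dep(S,*p) for p in np.argwhere(m)[:,::-1]]);e=(A[:,:2]-[.58744,-.01626])@[.79,.613];k=(e>.06)&(e<.2);print("lid slope",np.arctan(np.polyfit(e[k],A[k,2],1)[0]))
E
```

```text
25.2833 [0.48434924 0.28101814 0.26355659]
0.134 697 [0.43320977 0.29266519 0.14004329] ((0.4335613250732422, 0.2925281524658203), (0.015023177489638329, 0.029352085664868355), 77.97683715820312)
0.086 134 [0.43323962 0.30021607 0.09020799] ((0.4303000271320343, 0.29238390922546387), (0.02889730967581272, 0.024340001866221428), 76.13302612304688)
0.006 1551 [0.42405252 0.29688215 0.00920754] ((0.4337303638458252, 0.2926015257835388), (0.06669200211763382, 0.06730383634567261), 77.7353744506836)
lid slope -0.3624477291179176
```

View pics/w20.png

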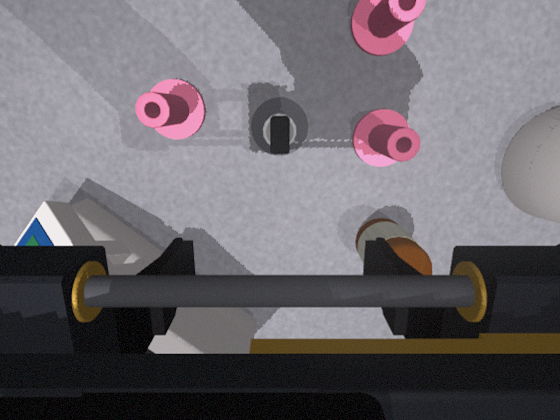

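View pics/s20.png

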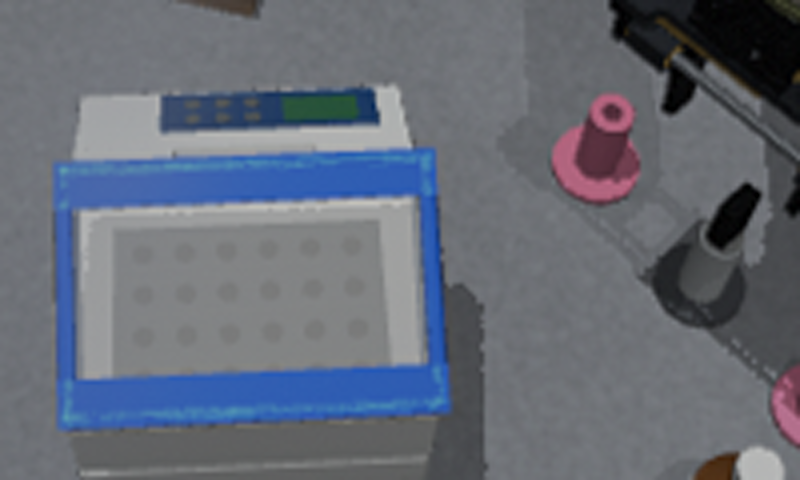

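The key is seated: the grip top is at (0.4336, 0.2925, 0.140), the same place and height as at the start, and the wrist view shows it at (280,133). The lid stands about 0.36 rad open, the other things look unmoved, and the robot is clear. Handing in.

```bash
python3 -c "
from plant import bot
print(bot.job_done())"
```

```text
the job is handed in; nothing more can be done
None
```

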